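# Set up an inlaid plaque under its brass grid

## Robot

A 6-joint arm with a two-finger parallel gripper is mounted at the origin on the work surface. World frame = base frame: x ahead of the robot, y to its left, z up, the work surface at z = 0. Lengths are in mm, angles in rad, forces in N, time in s.
With the tool pointing down it reaches from about 350 to 875 mm from the base axis. Payload 4.2 kg.
Tool frame: the origin (TCP) lies midway between the tips of the shut fingers; the grasp point (between the pads) lies 19 mm behind it; z points along the fingers, y is the line along which they close (so a half turn about z gives the same grasp; the last joint's range is limited). The gripper opens to 85 mm and grips with 20 to 120 N. Pads are 22 mm wide; open, the fingers measure 114 mm over their backs; the gripper's body (76 mm by 85 mm) begins 54 mm behind the grasp point. The pads swing forward as they close: fully open they stand 13 mm farther back than shut.
Start: joints at [1.508, 0.385, 0.008, 0, -1.194, -0.259], TCP at [197.639, 592.906, 231.312] pointing down, gripper open.
Joint ranges: [-3.14, 3.14], [-1.21, 2.06], [-1.07, 1.41], [-3.16, 2.05], [-2.99, -0.16], [-3.1, 3.1]. Speed limits (rad/s): [2.79, 2.79, 3.14, 3.14, 3.14, 3.14].

## Interface

Orientations are given as a unit quaternion [x, y, z, w].
In Python, from bench import sensors, get_image, camera_params, job_done gives the robot as it stands.
- The arm moves only by the tool servo_tool, never from a script. Its argument "motion" is a list of rows, each an object with "travel": the shift along the tool's x, y, z as a fraction of full scale, a list of three; "rot": the turn, a rotation vector about the tool's x, y, z as a fraction of full scale, a list of three; "hand": the opening, from 0 (shut) to 1 (fully open). In form: [{"travel": [x, y, z], "rot": [wx, wy, wz], "hand": hand}, ...]. A call has 1 to 10 rows; each row shifts and turns the commanded pose from where the row before left it, along the tool's axes as they then stand; what a row does not reach is not made up. Full scale, the value 1, is 25 cm for a shift and 360 degrees for a turn. A row lasts 1/12 s, in which the tool goes at most 41.7 mm and 7.16 degrees, less where a joint would pass 70% of its speed; a pose out of reach is approached as far as the arm can. A call with a number of a shift or a turn outside -1 to 1 is refused whole. A call with a gripper value outside its range is refused whole. The fingers move at their own pace and stop on an object; the grip force is fixed at half the most. Time passes only in rows, so rows that do not move let the fingers close. It gives the time, the measured TCP pose, the force, the opening and the grip force at its end, in the units of the state.
- sensors.read_state(): the state, without advancing time (a new reading comes with each control period).
- get_image(name): name is "side" or "top"; returns (picture, depth): 420x560x3 uint8, red, green, blue; 420x560 float32, mm along the optical axis (not along the pixel's ray), 0 where there is no reading.
- camera_params(name): a dict with "camera_matrix" (3x3 intrinsics, pixels), "dist" ([k1, k2, p1, p2, k3] as OpenCV has them; the pictures are not rectified), "R" (3x3) and "t" (3): a world point X has camera coordinates R X + t. Camera axes: x right, y down, z forward; pixel columns grow to the right and rows downward; lengths in mm; the calibration is good to about 2 mm. A picture is of the moment at which its call begins. camera_params takes no time and is no camera call.
- job_done(): hands the job in; it is judged then, once.
The state is a dict: "clock": time; "joints": joint angles; "joint_vel": joint speeds; "joint_efforts": joint torques, N m; "position": TCP position; "ee_rot": TCP orientation; "contact_force": force on the tool from outside, world axes, zero at the start; "wrist_torque": the same for the moment, N m; "gripper_width": finger opening in mm; "grasp_force": force on a finger pad.
Only numpy, scipy, OpenCV 4.12 (cv2) and the standard library are available. Lean on these libraries where they do the work, as an engineer would, in place of code of your own. Each camera call takes 0.05 s, during which the arm holds its last target. There are 200 camera calls.

## Task

The marble plaque is shut in behind the metal pot and the glass jar in the shallow wooden tray: first stand both of them on the grey stone slab, always keeping them upright. Then seat the plaque, inlay up, flat between the stops of the plywood cradle, and lay the brass grid on top of it, centred and running the same way. The pot and the jar must end up back in the tray, each on the very spot where it stood.

Things in the scene. Friction and masses are not known exactly. Their poses are not given: they have to be found in the camera images.
- pot_center (a point): Round bare-metal pot with a closed metal lid, 56 mm diameter, 70 mm high, about 0.2 kg, standing in the tray in front of the plaque. The point is at its centre, 35 mm above its underside; z up its axis.
- jar_center (a point): Square glass jar with a round white screw lid, standing in the tray in front of the plaque, beside the pot (either of them may be the left one). Body 50 x 50 mm, 62 mm high; lid 44 mm diameter; 80 mm high overall; about 0.25 kg. The point is on its axis, 40 mm above its underside; z up, x and y square to the side faces.
- plaque_center (a point): White marble plaque with small coloured inlays on its top, 60 mm (its x) by 90 mm (its y) by 20 mm thick, about 0.28 kg, lying in the tray on the far side of the pot and the jar, only about 3 to 18 mm from them, so no finger fits in between. The point is at its centre, 10 mm above its underside; z up. It is narrow enough to grasp across its x.
- grid_center (a point): Brass grid (open lattice plate 70 mm (its x) by 100 mm (its y), 5 mm thick) with a dark wooden bar handle on top: 16 mm wide (x), 56 mm long (y), from 5 to 27 mm above the underside, at the middle of the plate. Lies loose on the bench, handle up; about 0.22 kg. The point is the middle of the handle, 16 mm above the underside; z up.
- tray: Shallow open wooden tray fixed to the bench, 212 mm (its x) by 182 mm (its y), rim 16 mm high and 6 mm thick, floor 6 mm above the bench. Origin at the centre of its underside; the pot and the jar stand in its -x half, side by side along y, the plaque lies in its +x half with its long side along the tray's y.
- slab: Rough grey stone slab fixed on the bench, the side area: 130 mm (its x) by 200 mm (its y), 20 mm high, flat top, empty at the start. Origin at the centre of its underside; z up.
- cradle: Plywood cradle fixed to the bench for one plaque: base board 104 mm (its x) by 134 mm (its y), 8 mm thick, with dark wooden stops that rise 10 mm above the board round a 70 mm (x) by 100 mm (y) seat: a rail along each end (at +-y) and a stub 13 mm long at each corner of the long sides, which are open between the stubs for the fingers. A plaque laid in it has 5 mm of play on every side and stands 10 mm above the stops. Origin at the centre of its underside; z up.
- cradle_seat (a point): Centre of the cradle's seat, on the upper face of its base board, 8 mm above the bench; axes as the cradle's: the plaque's long side (its y) goes along y, either way round.
Not all that is in view belongs to the job. There is more than one size of the part that bears grid_center; the job needs the larger.

How it is judged (in metres and radians):
On the way, in this order (a step that is already met when the one before it is completed fails the run):
1. the pot and the jar both stand upright on the slab, let go (x of pot_center in the frame of slab between -0.065 and 0.065 m and y of pot_center in the frame of slab between -0.1 and 0.1 m and z of pot_center in the frame of slab between 0.05 and 0.06 m and angle between each of pot_center, jar_center's own z axis and vertical below 0.15 rad and contact force between each of pot, jar and the fingers below 0.3 N and x of jar_center in the frame of slab between -0.065 and 0.065 m and y of jar_center in the frame of slab between -0.1 and 0.1 m and z of jar_center in the frame of slab between 0.055 and 0.065 m), for 0.2 s.
2. the plaque lies seated in the cradle, let go (horizontal distance between plaque_center and cradle_seat below 0.01 m and z of plaque_center in the frame of cradle_seat between 0.006 and 0.014 m and angle between the y axis of plaque_center and the y axis of cradle_seat, either way round below 0.25 rad and angle between plaque_center's own z axis and vertical below 0.1 rad and contact force between plaque and the fingers below 0.3 N), for 0.2 s.
3. the grid lies on the seated plaque, let go (horizontal distance between plaque_center and cradle_seat below 0.01 m and z of plaque_center in the frame of cradle_seat between 0.006 and 0.014 m and angle between the y axis of plaque_center and the y axis of cradle_seat, either way round below 0.25 rad and angle between each of plaque_center, grid_center's own z axis and vertical below 0.1 rad and horizontal distance between grid_center and plaque_center below 0.012 m and z of grid_center in the frame of plaque_center between 0.022 and 0.03 m and angle between the y axis of grid_center and the y axis of plaque_center, either way round below 0.25 rad and contact force between grid and the fingers below 0.3 N), for 0.2 s.
At the end, for the whole second after the job is handed in: Plaque flat in the cradle (centre within 10 mm of the seat centre, 0.25 rad), grid flat on it (centres within 12 mm, 0.25 rad), pot and jar upright in the tray, each within 15 mm of where it stood at the start, all at rest (horizontal distance between plaque_center and cradle_seat below 0.01 m and z of plaque_center in the frame of cradle_seat between 0.006 and 0.014 m and angle between the y axis of plaque_center and the y axis of cradle_seat, either way round below 0.25 rad and angle between each of plaque_center, grid_center's own z axis and vertical below 0.1 rad and horizontal distance between grid_center and plaque_center below 0.012 m and z of grid_center in the frame of plaque_center between 0.022 and 0.03 m and angle between the y axis of grid_center and the y axis of plaque_center, either way round below 0.25 rad and distance of each of pot_center, jar_center from where it was at the start of the episode below 0.015 m and angle between each of pot_center, jar_center's own z axis and vertical below 0.12 rad and linear speed of each of pot, jar, plaque, grid below 0.02 m/s and angular speed of each of pot, jar, plaque, grid below 0.2 rad/s); the robot touches nothing.
It fails at once if the pot or the jar is tipped over (angle between any of pot_center, jar_center's own z axis and vertical above 0.6 rad).
It also fails if it takes over 147 s, if anything falls off the work surface, if the arm or the gripper's body presses on something with over 40 N, if the wrist force passes 120 N, or if a joint passes its speed limit or range.

## Working session

There is one attempt and no reset: what is moved stays moved. The work goes in short steps, Python scripts to look and compute and a tool call to move; the robot and the scene stay as the last step left them, time stands still between calls to the robot, and variables do not carry over. Pictures are saved under pics/ and viewed, at most 14 in all, crops included, and the job is handed in when it is done.

Besides the shell and the picture viewer there is one more tool, called after ">>>" as name(argument=value, ...) on one line, values as JSON. servo_tool: Moves the arm, as the interface text tells. Its arguments: {"type":"object","properties":{"motion":{"type":"array"}},"required":["motion"]}

```bash
mkdir -p pics
cat > h.py <<'E'
import numpy as np, cv2
from bench import sensors, get_image, camera_params, job_done
def grab(n,tag):
    im,d=get_image(n); cv2.imwrite(f'pics/{tag}.png',im[:,:,::-1]); np.save(f'pics/{tag}.npy',d); return im,d
def cloud(n,d):
    p=camera_params(n);K=np.array(p['camera_matrix']);R=np.array(p['R']);t=np.array(p['t'])
    h,w=d.shape;u,v=np.meshgrid(np.arange(w),np.arange(h))
    xy=cv2.undistortPoints(np.stack([u,v],-1).reshape(-1,1,2).astype(float),K,np.array(p['dist'],float)).reshape(h,w,2)
    X=np.dstack([xy*d[...,None],d]); X=(X-t)@R; X[d==0]=np.nan; return X
E
python3 - <<'E'
from h import *
for n in('top','side'):
    im,d=grab(n,n+'0');p=camera_params(n);R=np.array(p['R']);print(n,(-R.T@np.array(p['t'])).round(),R.round(2).tolist(),(d==0).mean())
s=sensors.read_state();print({k:np.round(v,3).tolist() for k,v in s.items()})
E
```

```text
top [2.280e+02 1.000e+00 1.099e+03] [[-0.02, -1.0, -0.02], [-0.99, 0.02, -0.16], [0.17, 0.02, -0.99]] 0.003898809523809524
side [ 189. -578.  785.] [[0.93, -0.37, 0.02], [-0.27, -0.7, -0.66], [0.26, 0.6, -0.75]] 0.0039625850340136055
{'clock': 0.1, 'joints': [1.508, 0.385, 0.007, -0.0, -1.194, -0.259], 'joint_vel': [-0.001, -0.002, 0.003, 0.0, -0.0, -0.001], 'joint_efforts': [-0.0, -39.332, 18.893, 4.198, -0.003, 0.0], 'position': [197.491, 592.435, 230.321], 'ee_rot': [0.987, -0.16, -0.0, 0.001], 'contact_force': [-0.062, -0.79, 0.767], 'wrist_torque': [-0.017, 0.001, 0.006], 'grasp_force': 0.0, 'gripper_width': 85.441}
```

View pics/top0.png

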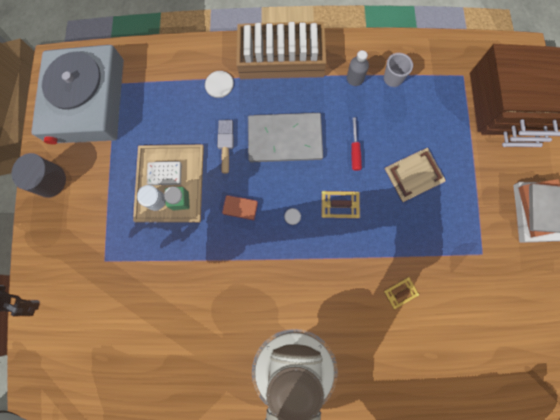

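View pics/side0.png

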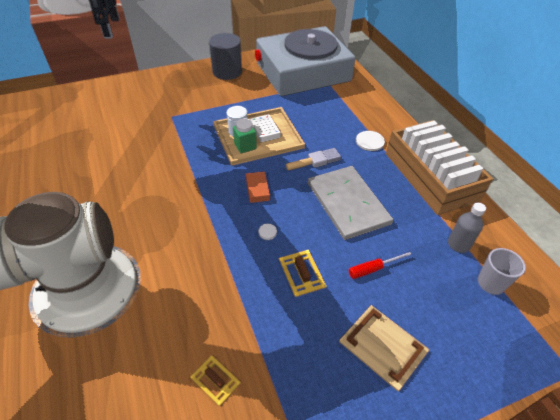

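Run:
```python
from h import *
a=cv2.imread('pics/top0.png');b=cv2.imread('pics/side0.png')
r=lambda im,x,y,w,h:cv2.resize(im[y:y+h,x:x+w],(400,300),interpolation=cv2.INTER_CUBIC)
cv2.imwrite('pics/crop0.png',np.vstack([np.hstack([r(a,120,135,108,81+9),r(a,320,140,136,102)]),np.hstack([r(b,205,90,108,81),r(b,320,300,120,90)])]))
for n in('top','side'):
    X=cloud(n,np.load(f'pics/{n}0.npy'));np.save(f'pics/{n}0X.npy',X)
X=np.load('pics/top0X.npy')
print('table',X[300,200],X[240,300])
# height map of regions
for nm,(u0,u1,v0,v1) in dict(tray=(128,212,138,230),slab=(240,332,105,168),cradle=(380,450,140,205),gA=(315,367,185,222),gB=(380,425,275,312)).items():
    P=X[v0:v1,u0:u1].reshape(-1,3);P=P[np.isfinite(P[:,2])]
    h,e=np.histogram(P[:,2],np.arange(-6,110,4));print(nm,{int(e[i]):int(h[i]) for i in range(len(h)) if h[i]})
```

```text
table [183.86080631 242.74110032   1.85630461] [336.76414452 -21.72370369   2.63912428]
tray {-6: 396, -2: 1821, 2: 1973, 6: 930, 10: 312, 14: 498, 18: 125, 22: 424, 26: 274, 30: 26, 34: 23, 38: 25, 42: 26, 46: 23, 50: 19, 54: 26, 58: 34, 62: 63, 66: 84, 70: 104, 74: 214, 78: 57, 82: 122, 86: 88, 90: 1}
slab {-6: 370, -2: 1588, 2: 446, 6: 45, 10: 54, 14: 896, 18: 2076, 22: 297, 26: 2}
cradle {-6: 313, -2: 1828, 2: 902, 6: 1009, 10: 218, 14: 165, 18: 93, 22: 2}
gA {-6: 151, -2: 906, 2: 594, 6: 111, 10: 5, 14: 2, 18: 20, 22: 58, 26: 65, 30: 2}
gB {-6: 223, -2: 962, 2: 368, 6: 35, 10: 4, 14: 11, 18: 42, 22: 11}
```

View pics/crop0.png

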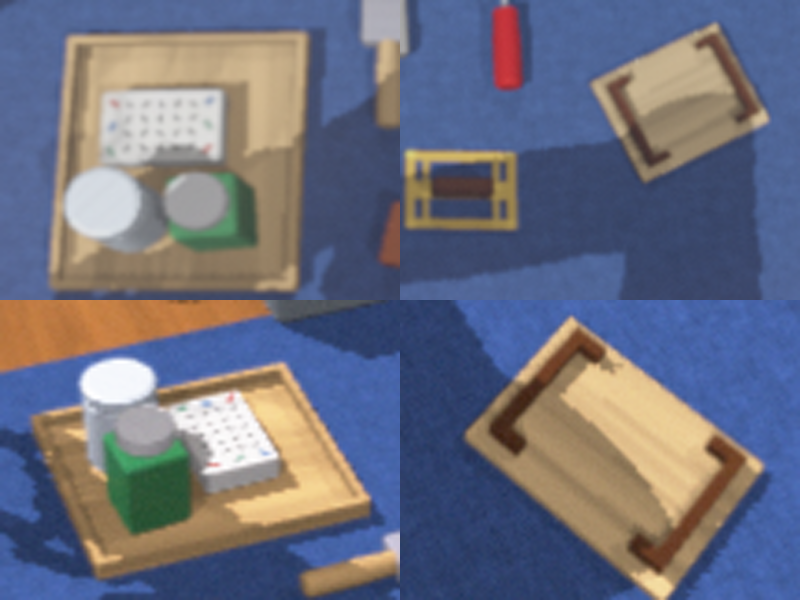

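```bash
cat >> h.py <<'E'
def plane(n,uv,z):
    p=camera_params(n);K=np.array(p['camera_matrix']);R=np.array(p['R']);t=np.array(p['t'])
    xy=cv2.undistortPoints(np.asarray(uv,float).reshape(-1,1,2),K,np.array(p['dist'],float)).reshape(-1,2)
    D=np.c_[xy,np.ones(len(xy))]@R;C=-R.T@t;return (C+D*((z-C[2])/D[:,2])[:,None])[:,:2]
def rect(n,mask,z):
    m=mask.astype(np.uint8);k,l,st,_=cv2.connectedComponentsWithStats(m);i=1+np.argmax(st[1:,4])
    c=max(cv2.findContours((l==i).astype(np.uint8),cv2.RETR_EXTERNAL,cv2.CHAIN_APPROX_NONE)[0],key=len)[:,0]
    P=plane(n,c,z).astype(np.float32);(cx,cy),(w,h),a=cv2.minAreaRect(P)
    if w>h:a+=90   # a: yaw of short side
    yaw=(a+90)%180-90
    v,u=np.nonzero(l==i);cen=plane(n,np.c_[u,v],z).mean(0)
    return dict(c=[round(cx,1),round(cy,1)],short=round(min(w,h),1),long=round(max(w,h),1),yaw_short=round(yaw,1),centroid=cen.round(1).tolist(),n=int(st[i,4]),px=_[i].round().tolist())
E
cat > m.py <<'E'
from h import *
W={'top':dict(tray=(128,138,212,230),slab=(240,105,332,168),cradle=(380,140,450,205),gA=(315,185,367,222),gB=(380,275,425,312)),
 'side':dict(tray=(205,100,313,165),slab=(300,160,400,245),cradle=(335,300,435,388),gA=(272,242,335,302),gB=(180,345,250,415))}
for n in W:
    im=cv2.imread(f'pics/{n}0.png');X=np.load(f'pics/{n}0X.npy');Z=X[...,2];hsv=cv2.cvtColor(im,cv2.COLOR_BGR2HSV);H,S,V=cv2.split(hsv)
    def box(b):
        m=np.zeros(Z.shape,bool);m[b[1]:b[3],b[0]:b[2]]=1;return m
    w=W[n];blue=(H>100)&(H<125)&(S>90)
    T=box(w['tray']);lo=(S<70)&T
    print(n)
    print(' pot',rect(n,T&(S<80)&(V>110)&(Z>66)&(Z<84)&(X[...,1]>np.nanmedian(X[T&(S<70)&(Z>60)][:,1])),76))
    print(' jarlid',rect(n,T&(S<80)&(Z>79),86))
    g=T&(H>50)&(H<85)&(S>90);print(' jargreen top',rect(n,g&(Z>63)&(Z<76),68),'all pts',np.nanpercentile(X[g],[5,95],axis=0).round().tolist())
    print(' plaque',rect(n,T&(S<80)&(V>90)&(Z>17)&(Z<34),26))
    print(' tray',rect(n,T&~blue,11))
    print(' slab',rect(n,box(w['slab'])&~blue&(Z>8),20))
    print(' cradle',rect(n,box(w['cradle'])&~blue&(Z>2)if 0 else box(w['cradle'])&~blue&(S>30),8))
    print(' gA',rect(n,box(w['gA'])&((H<35)&(S>60)),3), 'handle',rect(n,box(w['gA'])&(Z>15),27))
    if n=='top':print(' gB handle',rect(n,box(w['gB'])&(Z>12),20))
E
python3 m.py
```

```text
top
 pot {'c': [450.3, 370.3], 'short': 47.7, 'long': 55.5, 'yaw_short': -87.9, 'centroid': [450.5, 368.6], 'n': 319, 'px': [147.0, 195.0]}
 jarlid {'c': [447.7, 296.7], 'short': 41.2, 'long': 41.6, 'yaw_short': -1.3, 'centroid': [447.7, 297.7], 'n': 224, 'px': [172.0, 195.0]}
 jargreen top {'c': [427.4, 284.1], 'short': 11.3, 'long': 26.2, 'yaw_short': 31.4, 'centroid': [429.3, 282.6], 'n': 29, 'px': [180.0, 203.0]} all pts [[424.0, 275.0, 64.0], [469.0, 315.0, 70.0]]
 plaque {'c': [522.3, 342.7], 'short': 61.5, 'long': 89.4, 'yaw_short': -1.4, 'centroid': [523.0, 342.3], 'n': 702, 'px': [163.0, 173.0]}
 tray {'c': [494.9, 333.1], 'short': 192.8, 'long': 231.1, 'yaw_short': 88.9, 'centroid': [496.3, 332.3], 'n': 5495, 'px': [168.0, 184.0]}
 slab {'c': [616.7, 14.0], 'short': 134.2, 'long': 198.1, 'yaw_short': 0.2, 'centroid': [616.0, 13.9], 'n': 3343, 'px': [285.0, 137.0]}
 cradle {'c': [508.2, -337.4], 'short': 110.8, 'long': 141.5, 'yaw_short': 24.6, 'centroid': [507.7, -336.8], 'n': 1910, 'px': [415.0, 174.0]}
 gA {'c': [431.1, -131.8], 'short': 70.6, 'long': 99.1, 'yaw_short': -
[... 951 characters left out ...]
 127.0]}
 tray {'c': [503.1, 357.1], 'short': 221.7, 'long': 253.6, 'yaw_short': -1.2, 'centroid': [499.0, 334.1], 'n': 3773, 'px': [256.0, 134.0]}
 slab {'c': [619.9, 8.7], 'short': 135.0, 'long': 207.5, 'yaw_short': 0.8, 'centroid': [619.2, 3.5], 'n': 3425, 'px': [349.0, 201.0]}
 cradle {'c': [511.7, -339.4], 'short': 109.6, 'long': 136.7, 'yaw_short': 24.7, 'centroid': [511.3, -342.2], 'n': 3920, 'px': [384.0, 347.0]}
 gA {'c': [434.8, -131.0], 'short': 71.8, 'long': 102.6, 'yaw_short': -2.1, 'centroid': [434.8, -132.6], 'n': 965, 'px': [302.0, 273.0]} handle {'c': [432.7, -135.8], 'short': 18.5, 'long': 61.0, 'yaw_short': -3.4, 'centroid': [432.5, -136.2], 'n': 208, 'px': [302.0, 268.0]}
```

>>> servo_tool(motion=[{"travel": [0,0,0],"rot": [0,0,0.0195],"hand": 1},{"travel": [0,0,0],"rot": [0,0,0.0195],"hand": 1},{"travel": [0,0,0],"rot": [0,0,0.0195],"hand": 1},{"travel": [0,0,0],"rot": [0,0,0.0195],"hand": 1},{"travel": [0,0,0],"rot": [0,0,0.0195],"hand": 1},{"travel": [0,0,0],"rot": [0,0,0.0195],"hand": 1},{"travel": [0,0,0],"rot": [0,0,0.0195],"hand": 1},{"travel": [0,0,0],"rot": [0,0,0.0195],"hand": 1},{"travel": [0,0,0],"rot": [0,0,0.0195],"hand": 1},{"travel": [0,0,0],"rot": [0,0,0.0195],"hand": 1}])

```text
clock: 0.93
position: [197.5, 592.6, 230.6]
ee_rot: [0.713, -0.701, 0.0, 0.001]
contact_force: [-0.3, 0.9, -0.4]
gripper_width: 85.6
grasp_force: 0.0
```

```bash
cat > g.py <<'E'
# g.py x y z [yaw_toolx_deg]: needed turn, then travel in tool axes after the turn (fractions)
import sys;from h import *
from scipy.spatial.transform import Rotation as Ro
a=list(map(float,sys.argv[1:]));s=sensors.read_state();p=np.array(s['position']);R=Ro.from_quat(s['ee_rot'])
x=R.as_matrix()[:,0];yaw=np.degrees(np.arctan2(x[1],x[0]));tgt=a[3] if len(a)>3 else yaw
T=Ro.from_euler('z',tgt,degrees=True)*Ro.from_quat([1,0,0,0])
print('t',round(s['clock'],2),'pos',p.round(1),'yaw',round(yaw,2),'tilt',np.degrees(np.arccos(-R.as_matrix()[2,2])).round(2),'w',round(s['gripper_width'],1),'F',np.round(s['contact_force'],1))
print('turn',((R.inv()*T).as_rotvec()/2/np.pi).round(4),'travel',(T.as_matrix().T@(np.array(a[:3])-p)/250).round(4))
E
python3 g.py 452 365 150 -91
```

```text
t 0.93 pos [197.5 592.6 230.6] yaw -88.99 tilt 0.08 w 85.6 F [-0.3  0.9 -0.4]
turn [ 0.0001 -0.0002  0.0056] travel [ 0.8925 -1.0337  0.3226]
```

>>> servo_tool(motion=[{"travel": [0,0,0],"rot": [0,0,0.0056],"hand": 1},{"travel": [0.0992,-0.1149,0.0358],"rot": [0,0,0],"hand": 1},{"travel": [0.0992,-0.1149,0.0358],"rot": [0,0,0],"hand": 1},{"travel": [0.0992,-0.1149,0.0358],"rot": [0,0,0],"hand": 1},{"travel": [0.0992,-0.1149,0.0358],"rot": [0,0,0],"hand": 1},{"travel": [0.0992,-0.1149,0.0358],"rot": [0,0,0],"hand": 1},{"travel": [0.0992,-0.1149,0.0358],"rot": [0,0,0],"hand": 1},{"travel": [0.0992,-0.1149,0.0358],"rot": [0,0,0],"hand": 1},{"travel": [0.0992,-0.1149,0.0358],"rot": [0,0,0],"hand": 1},{"travel": [0.0992,-0.1149,0.0358],"rot": [0,0,0],"hand": 1}])

```text
clock: 1.77
position: [454.5, 365.2, 150.1]
ee_rot: [-0.703, 0.711, 0.0, -0.0]
contact_force: [-0.7, 0.9, 0.5]
gripper_width: 85.4
grasp_force: 0.0
```

>>> servo_tool(motion=[{"travel": [0,0,0],"rot": [0,0,0],"hand": 1},{"travel": [0,0,0],"rot": [0,0,0],"hand": 1},{"travel": [0,0,0],"rot": [0,0,0],"hand": 1}])

```text
clock: 2.02
position: [453.6, 366.6, 150.5]
ee_rot: [-0.703, 0.711, 0.0, -0.0]
contact_force: [-0.7, 1.1, 0.2]
gripper_width: 85.5
grasp_force: 0.0
```

```bash
python3 g.py 452 365 28 -91; python3 -c "
from h import *
a,_=grab('top','t1');b,_=grab('side','s1')
r=lambda im,x,y,w,h:cv2.resize(im[y:y+h,x:x+w],(400,300),interpolation=cv2.INTER_CUBIC)
cv2.imwrite('pics/crop1.png',np.hstack([r(a,110,120,120,90),r(b,190,60,140,105)])[:,:,::-1])"
```

```text
t 2.02 pos [453.6 366.6 150.5] yaw -90.69 tilt 0.03 w 85.5 F [-0.7  1.1  0.2]
turn [ 0.0001 -0.0001  0.0009] travel [0.0066 0.0065 0.49  ]
```

View pics/crop1.png

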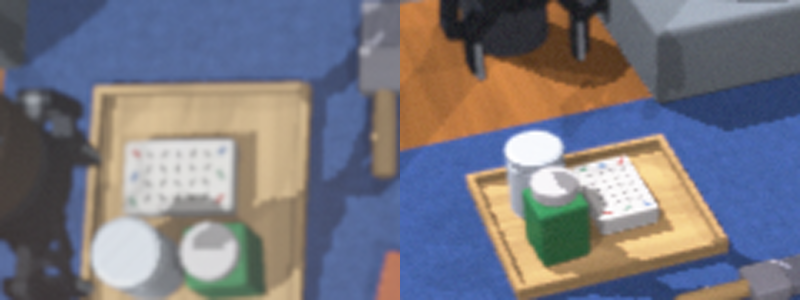

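>>> servo_tool(motion=[{"travel": [0.0066,0.0065,0],"rot": [0,0,0],"hand": 1},{"travel": [0,0,0.1],"rot": [0,0,0],"hand": 1},{"travel": [0,0,0.1],"rot": [0,0,0],"hand": 1},{"travel": [0,0,0.1],"rot": [0,0,0],"hand": 1},{"travel": [0,0,0.08],"rot": [0,0,0],"hand": 1},{"travel": [0,0,0.06],"rot": [0,0,0],"hand": 1},{"travel": [0,0,0.05],"rot": [0,0,0],"hand": 1},{"travel": [0,0,0],"rot": [0,0,0],"hand": 1},{"travel": [0,0,0],"rot": [0,0,0],"hand": 1}])

```text
clock: 2.87
position: [451.3, 365.7, 28.2]
ee_rot: [-0.704, 0.711, -0.0, -0.0]
contact_force: [0.2, -0.6, 0.6]
gripper_width: 85.3
grasp_force: 0.0
```

>>> servo_tool(motion=[{"travel": [0,0,0],"rot": [0,0,0],"hand": 0.7},{"travel": [0,0,0],"rot": [0,0,0],"hand": 0.6},{"travel": [0,0,0],"rot": [0,0,0],"hand": 0.55},{"travel": [0,0,0],"rot": [0,0,0],"hand": 0.5},{"travel": [0,0,0],"rot": [0,0,0],"hand": 0.5},{"travel": [0,0,0],"rot": [0,0,0],"hand": 0.4},{"travel": [0,0,0],"rot": [0,0,0],"hand": 0.4},{"travel": [0,0,0],"rot": [0,0,0],"hand": 0.4}])

```text
clock: 3.53
position: [452.7, 366.2, 29.9]
ee_rot: [-0.703, 0.711, 0.0, 0.002]
contact_force: [-1.5, 1.1, 6.4]
gripper_width: 54.7
grasp_force: 63.8
```

```bash
python3 g.py 452 365 100; python3 -c "
from h import *
b,_=grab('side','s2')
r=lambda im,x,y,w,h:cv2.resize(im[y:y+h,x:x+w],(600,450),interpolation=cv2.INTER_CUBIC)
cv2.imwrite('pics/crop2.png',r(b,190,60,140,105)[:,:,::-1])"
```

```text
t 3.53 pos [452.7 366.2  29.9] yaw -90.62 tilt 0.2 w 54.7 F [-1.5  1.1  6.4]
turn [-0.0003  0.0004 -0.    ] travel [ 0.005   0.0029 -0.2803]
```

View pics/crop2.png

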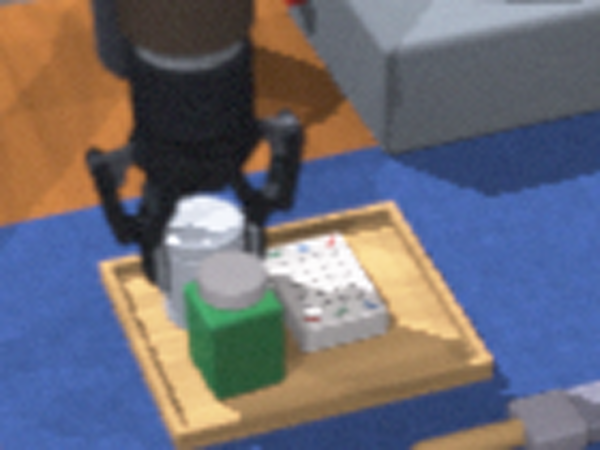

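>>> servo_tool(motion=[{"travel": [0,0,-0.03],"rot": [0,0,0],"hand": 0.4},{"travel": [0,0,-0.06],"rot": [0,0,0],"hand": 0.4},{"travel": [0,0,-0.08],"rot": [0,0,0],"hand": 0.4},{"travel": [0,0,-0.09],"rot": [0,0,0],"hand": 0.4},{"travel": [0,0,-0.09],"rot": [0,0,0],"hand": 0.4},{"travel": [0,0,-0.07],"rot": [0,0,0],"hand": 0.4},{"travel": [0,0,-0.05],"rot": [0,0,0],"hand": 0.4},{"travel": [0,0,0],"rot": [0,0,0],"hand": 0.4},{"travel": [0,0,0],"rot": [0,0,0],"hand": 0.4}])

```text
clock: 4.33
position: [451.6, 364.9, 145.9]
ee_rot: [-0.703, 0.711, 0.0, 0.0]
contact_force: [-0.0, 0.2, -1.5]
gripper_width: 54.2
grasp_force: 63.5
```

```bash
python3 g.py 618 61 140 -90
```

```text
t 4.33 pos [451.6 364.9 145.9] yaw -90.69 tilt 0.04 w 54.2 F [-0.   0.2 -1.5]
turn [ 0.0001  0.0001 -0.0019] travel [ 1.2154 -0.6655  0.0235]
```

>>> servo_tool(motion=[{"travel": [0.06,-0.034,0],"rot": [0,0,0],"hand": 0.4},{"travel": [0.109,-0.061,0],"rot": [0,0,0],"hand": 0.4},{"travel": [0.139,-0.078,0],"rot": [0,0,0],"hand": 0.4},{"travel": [0.139,-0.078,0],"rot": [0,0,0],"hand": 0.4},{"travel": [0.139,-0.078,0],"rot": [0,0,0],"hand": 0.4},{"travel": [0.139,-0.078,0],"rot": [0,0,0],"hand": 0.4},{"travel": [0.139,-0.078,0],"rot": [0,0,0],"hand": 0.4},{"travel": [0.139,-0.078,0],"rot": [0,0,0],"hand": 0.4},{"travel": [0.121,-0.068,0],"rot": [0,0,0],"hand": 0.4},{"travel": [0.0845,-0.0476,0],"rot": [0,0,0],"hand": 0.4}])

```text
clock: 5.17
position: [617.9, 57.8, 143.4]
ee_rot: [-0.702, 0.712, 0.001, -0.002]
contact_force: [0.6, 0.6, -0.9]
gripper_width: 54.5
grasp_force: 63.6
```

>>> servo_tool(motion=[{"travel": [0,0,0],"rot": [0,0,0],"hand": 0.4},{"travel": [0,0,0],"rot": [0,0,0],"hand": 0.4},{"travel": [0,0,0],"rot": [0,0,0],"hand": 0.4}])

```text
clock: 5.42
position: [617.1, 61.0, 144.1]
ee_rot: [-0.703, 0.711, 0.001, -0.001]
contact_force: [-0.6, -0.3, -1.8]
gripper_width: 54.3
grasp_force: 63.7
```

```bash
python3 g.py 618 61 44
```

```text
t 5.42 pos [617.1  61.  144.1] yaw -90.69 tilt 0.19 w 54.3 F [-0.6 -0.3 -1.8]
turn [ 0.0005 -0.0001 -0.    ] travel [ 1.000e-04 -3.800e-03  4.004e-01]
```

>>> servo_tool(motion=[{"travel": [0,0,0.09],"rot": [0,0,0],"hand": 0.4},{"travel": [0,0,0.09],"rot": [0,0,0],"hand": 0.4},{"travel": [0,0,0.09],"rot": [0,0,0],"hand": 0.4},{"travel": [0,0,0.06],"rot": [0,0,0],"hand": 0.4},{"travel": [0,0,0.03],"rot": [0,0,0],"hand": 0.4},{"travel": [0,0,0.02],"rot": [0,0,0],"hand": 0.4},{"travel": [0,0,0.01],"rot": [0,0,0],"hand": 0.4},{"travel": [0,0,0],"rot": [0,0,0],"hand": 0.4},{"travel": [0,0,0],"rot": [0,0,0],"hand": 0.4}])

```text
clock: 6.17
position: [618.8, 61.6, 49.2]
ee_rot: [-0.703, 0.711, -0.0, 0.001]
contact_force: [-0.3, 0.4, -1.7]
gripper_width: 54.7
grasp_force: 63.7
```

>>> servo_tool(motion=[{"travel": [0,0,0.008],"rot": [0,0,0],"hand": 0.4},{"travel": [0,0,0.006],"rot": [0,0,0],"hand": 0.4},{"travel": [0,0,0],"rot": [0,0,0],"hand": 0.4},{"travel": [0,0,0],"rot": [0,0,0],"hand": 0.4}])

```text
clock: 6.5
position: [618.2, 61.0, 45.0]
ee_rot: [-0.703, 0.711, -0.0, 0.0]
contact_force: [0.1, 0.7, -1.1]
gripper_width: 54.3
grasp_force: 63.7
```

>>> servo_tool(motion=[{"travel": [0,0,0.004],"rot": [0,0,0],"hand": 0.4},{"travel": [0,0,0],"rot": [0,0,0],"hand": 0.4},{"travel": [0,0,0],"rot": [0,0,0],"hand": 0.4}])

```text
clock: 6.75
position: [618.4, 61.1, 44.1]
ee_rot: [-0.703, 0.711, -0.0, 0.0]
contact_force: [0.8, 0.0, -1.1]
gripper_width: 54.6
grasp_force: 64.0
```

>>> servo_tool(motion=[{"travel": [0,0,0.004],"rot": [0,0,0],"hand": 0.4},{"travel": [0,0,0],"rot": [0,0,0],"hand": 0.4},{"travel": [0,0,0],"rot": [0,0,0],"hand": 0.4}])

```text
clock: 7.0
position: [618.4, 61.0, 44.0]
ee_rot: [-0.703, 0.711, -0.0, 0.0]
contact_force: [-2.7, -0.1, 4.7]
gripper_width: 54.7
grasp_force: 64.3
```

>>> servo_tool(motion=[{"travel": [0,0,0],"rot": [0,0,0],"hand": 0.6},{"travel": [0,0,0],"rot": [0,0,0],"hand": 0.65},{"travel": [0,0,0],"rot": [0,0,0],"hand": 0.8},{"travel": [0,0,0],"rot": [0,0,0],"hand": 1},{"travel": [0,0,0],"rot": [0,0,0],"hand": 1},{"travel": [0,0,0],"rot": [0,0,0],"hand": 1}])

```text
clock: 7.5
position: [618.2, 61.1, 42.6]
ee_rot: [-0.703, 0.711, 0.0, -0.0]
contact_force: [0.4, 0.1, -0.4]
gripper_width: 85.9
grasp_force: 0.0
```

>>> servo_tool(motion=[{"travel": [0,0,-0.05],"rot": [0,0,0],"hand": 1},{"travel": [0,0,-0.1],"rot": [0,0,0],"hand": 1},{"travel": [0,0,-0.1],"rot": [0,0,0],"hand": 1},{"travel": [0,0,-0.1],"rot": [0,0,0],"hand": 1},{"travel": [0,0,-0.06],"rot": [0,0,0],"hand": 1},{"travel": [0,0,0],"rot": [0,0,0],"hand": 1},{"travel": [0,0,0],"rot": [0,0,0],"hand": 1}])

```text
clock: 8.08
position: [618.4, 61.3, 146.0]
ee_rot: [-0.703, 0.711, -0.0, 0.001]
contact_force: [-0.5, -0.3, -0.2]
gripper_width: 85.2
grasp_force: 0.0
```

```bash
python3 g.py 451 296 146
```

```text
t 8.08 pos [618.4  61.3 146. ] yaw -90.66 tilt 0.12 w 85.2 F [-0.5 -0.3 -0.2]
turn [-0.0003  0.0002 -0.    ] travel [-9.308e-01  6.804e-01 -1.000e-04]
```

>>> servo_tool(motion=[{"travel": [-0.11,0.08,0],"rot": [0,0,0],"hand": 1},{"travel": [-0.11,0.08,0],"rot": [0,0,0],"hand": 1},{"travel": [-0.11,0.08,0],"rot": [0,0,0],"hand": 1},{"travel": [-0.11,0.08,0],"rot": [0,0,0],"hand": 1},{"travel": [-0.11,0.08,0],"rot": [0,0,0],"hand": 1},{"travel": [-0.11,0.08,0],"rot": [0,0,0],"hand": 1},{"travel": [-0.11,0.08,0],"rot": [0,0,0],"hand": 1},{"travel": [-0.11,0.08,0],"rot": [0,0,0],"hand": 1},{"travel": [-0.051,0.04,0],"rot": [0,0,0],"hand": 1},{"travel": [0,0,0],"rot": [0,0,0],"hand": 1}])

```text
clock: 8.92
position: [448.5, 297.6, 143.7]
ee_rot: [-0.705, 0.71, 0.0, -0.001]
contact_force: [0.7, 0.3, 0.3]
gripper_width: 85.4
grasp_force: 0.0
```

>>> servo_tool(motion=[{"travel": [0,0,0],"rot": [0,0,0],"hand": 1},{"travel": [0,0,0],"rot": [0,0,0],"hand": 1}])

```text
clock: 9.08
position: [450.6, 295.0, 144.2]
ee_rot: [-0.703, 0.711, -0.0, -0.001]
contact_force: [0.5, -0.3, -0.6]
gripper_width: 85.3
grasp_force: 0.0
```

```bash
python3 g.py 451 296 28
```

```text
t 9.08 pos [450.6 295.  144.2] yaw -90.67 tilt 0.12 w 85.3 F [ 0.5 -0.3 -0.6]
turn [ 0.0002 -0.0003 -0.    ] travel [-0.004  -0.0015  0.465 ]
```

>>> servo_tool(motion=[{"travel": [-0.002,0,0.1],"rot": [0,0,0],"hand": 1},{"travel": [0,0,0.1],"rot": [0,0,0],"hand": 1},{"travel": [0,0,0.1],"rot": [0,0,0],"hand": 1},{"travel": [0,0,0.08],"rot": [0,0,0],"hand": 1},{"travel": [0,0,0.05],"rot": [0,0,0],"hand": 1},{"travel": [0,0,0.035],"rot": [0,0,0],"hand": 1},{"travel": [0,0,0],"rot": [0,0,0],"hand": 1},{"travel": [0,0,0],"rot": [0,0,0],"hand": 1}])

```text
clock: 9.75
position: [451.3, 295.6, 28.8]
ee_rot: [-0.703, 0.711, -0.0, -0.0]
contact_force: [0.4, 0.3, 0.6]
gripper_width: 85.7
grasp_force: 0.0
```

>>> servo_tool(motion=[{"travel": [0,0,0],"rot": [0,0,0],"hand": 0.7},{"travel": [0,0,0],"rot": [0,0,0],"hand": 0.6},{"travel": [0,0,0],"rot": [0,0,0],"hand": 0.55},{"travel": [0,0,0],"rot": [0,0,0],"hand": 0.5},{"travel": [0,0,0],"rot": [0,0,0],"hand": 0.45},{"travel": [0,0,0],"rot": [0,0,0],"hand": 0.35},{"travel": [0,0,0],"rot": [0,0,0],"hand": 0.35},{"travel": [0,0,0],"rot": [0,0,0],"hand": 0.35}])

```text
clock: 10.42
position: [451.3, 296.8, 30.4]
ee_rot: [-0.703, 0.711, -0.0, 0.001]
contact_force: [-0.6, -1.4, 6.4]
gripper_width: 50.1
grasp_force: 61.3
```

```bash
python3 g.py 452 365 100
```

```text
t 10.42 pos [451.3 296.8  30.4] yaw -90.62 tilt 0.12 w 50.1 F [-0.6 -1.4  6.4]
turn [-0.0002  0.0002 -0.    ] travel [-2.728e-01  2.000e-04 -2.785e-01]
```

>>> servo_tool(motion=[{"travel": [0,0,-0.03],"rot": [0,0,0],"hand": 0.35},{"travel": [0,0,-0.06],"rot": [0,0,0],"hand": 0.35},{"travel": [0,0,-0.08],"rot": [0,0,0],"hand": 0.35},{"travel": [0,0,-0.09],"rot": [0,0,0],"hand": 0.35},{"travel": [0,0,-0.09],"rot": [0,0,0],"hand": 0.35},{"travel": [0,0,-0.07],"rot": [0,0,0],"hand": 0.35},{"travel": [0,0,-0.05],"rot": [0,0,0],"hand": 0.35},{"travel": [0,0,0],"rot": [0,0,0],"hand": 0.35},{"travel": [0,0,0],"rot": [0,0,0],"hand": 0.35}])

```text
clock: 11.17
position: [450.4, 296.2, 146.6]
ee_rot: [-0.703, 0.711, 0.0, 0.0]
contact_force: [0.5, 0.2, -3.3]
gripper_width: 49.9
grasp_force: 61.2
```

>>> servo_tool(motion=[{"travel": [0.08,-0.041,0],"rot": [0,0,0],"hand": 0.35},{"travel": [0.14,-0.072,0],"rot": [0,0,0],"hand": 0.35},{"travel": [0.14,-0.072,0],"rot": [0,0,0],"hand": 0.35},{"travel": [0.14,-0.072,0],"rot": [0,0,0],"hand": 0.35},{"travel": [0.14,-0.072,0],"rot": [0,0,0],"hand": 0.35},{"travel": [0.14,-0.072,0],"rot": [0,0,0],"hand": 0.35},{"travel": [0.14,-0.072,0],"rot": [0,0,0],"hand": 0.35},{"travel": [0.14,-0.072,0],"rot": [0,0,0],"hand": 0.35},{"travel": [0.14,-0.072,0],"rot": [0,0,0],"hand": 0.35},{"travel": [0.132,-0.066,0],"rot": [0,0,0],"hand": 0.35}])

```text
clock: 12.0
position: [617.2, -40.8, 144.2]
ee_rot: [-0.703, 0.711, 0.001, -0.001]
contact_force: [0.7, 0.7, -1.9]
gripper_width: 50.4
grasp_force: 61.2
```

>>> servo_tool(motion=[{"travel": [0,0,0],"rot": [0,0,0],"hand": 0.35},{"travel": [0,0,0],"rot": [0,0,0],"hand": 0.35},{"travel": [0,0,0],"rot": [0,0,0],"hand": 0.35}])

```text
clock: 12.25
position: [616.5, -38.9, 144.4]
ee_rot: [-0.703, 0.712, 0.001, -0.001]
contact_force: [0.0, 0.2, -3.8]
gripper_width: 50.2
grasp_force: 61.4
```

```bash
python3 g.py 618 -39 44
```

```text
t 12.25 pos [616.5 -38.9 144.4] yaw -90.72 tilt 0.23 w 50.2 F [ 0.   0.2 -3.8]
turn [ 0.0006 -0.     -0.    ] travel [ 3.000e-04 -6.000e-03  4.016e-01]
```

>>> servo_tool(motion=[{"travel": [0,0,0.09],"rot": [0,0,0],"hand": 0.35},{"travel": [0,0,0.09],"rot": [0,0,0],"hand": 0.35},{"travel": [0,0,0.09],"rot": [0,0,0],"hand": 0.35},{"travel": [0,0,0.06],"rot": [0,0,0],"hand": 0.35},{"travel": [0,0,0.04],"rot": [0,0,0],"hand": 0.35},{"travel": [0,0,0.02],"rot": [0,0,0],"hand": 0.35},{"travel": [0,0,0.01],"rot": [0,0,0],"hand": 0.35},{"travel": [0,0,0.006],"rot": [0,0,0],"hand": 0.35},{"travel": [0,0,0],"rot": [0,0,0],"hand": 0.35},{"travel": [0,0,0],"rot": [0,0,0],"hand": 0.35}])

```text
clock: 13.08
position: [618.4, -38.4, 46.0]
ee_rot: [-0.703, 0.711, -0.001, 0.001]
contact_force: [-1.5, -0.4, -2.6]
gripper_width: 50.1
grasp_force: 61.5
```

>>> servo_tool(motion=[{"travel": [0,0,0.003],"rot": [0,0,0],"hand": 0.35},{"travel": [0,0,0],"rot": [0,0,0],"hand": 0.35},{"travel": [0,0,0],"rot": [0,0,0],"hand": 0.35}])

```text
clock: 13.33
position: [617.9, -38.7, 44.7]
ee_rot: [-0.703, 0.711, -0.0, 0.0]
contact_force: [0.3, -0.2, -3.2]
gripper_width: 50.5
grasp_force: 61.5
```

>>> servo_tool(motion=[{"travel": [0,0,0.004],"rot": [0,0,0],"hand": 0.35},{"travel": [0,0,0],"rot": [0,0,0],"hand": 0.35},{"travel": [0,0,0],"rot": [0,0,0],"hand": 0.35}])

```text
clock: 13.58
position: [618.0, -38.7, 44.4]
ee_rot: [-0.703, 0.711, -0.0, 0.0]
contact_force: [-2.2, -0.8, 6.3]
gripper_width: 50.1
grasp_force: 62.0
```

>>> servo_tool(motion=[{"travel": [0,0,0],"rot": [0,0,0],"hand": 0.55},{"travel": [0,0,0],"rot": [0,0,0],"hand": 0.62},{"travel": [0,0,0],"rot": [0,0,0],"hand": 0.8},{"travel": [0,0,0],"rot": [0,0,0],"hand": 1},{"travel": [0,0,0],"rot": [0,0,0],"hand": 1},{"travel": [0,0,0],"rot": [0,0,0],"hand": 1}])

```text
clock: 14.08
position: [617.9, -38.6, 43.1]
ee_rot: [-0.703, 0.711, -0.0, 0.0]
contact_force: [0.1, 0.6, 0.1]
gripper_width: 85.6
grasp_force: 0.0
```

>>> servo_tool(motion=[{"travel": [0,0,-0.05],"rot": [0,0,0],"hand": 1},{"travel": [0,0,-0.1],"rot": [0,0,0],"hand": 1},{"travel": [0,0,-0.1],"rot": [0,0,0],"hand": 1},{"travel": [0,0,-0.1],"rot": [0,0,0],"hand": 1},{"travel": [0,0,-0.06],"rot": [0,0,0],"hand": 1},{"travel": [0,0,0],"rot": [0,0,0],"hand": 1},{"travel": [0,0,0],"rot": [0,0,0],"hand": 1}])

```text
clock: 14.67
position: [618.1, -38.5, 146.5]
ee_rot: [-0.703, 0.711, -0.0, 0.001]
contact_force: [-0.2, 0.1, -0.4]
gripper_width: 85.7
grasp_force: 0.0
```

```bash
python3 g.py 524.4 340.5 100 -91
```

```text
t 14.67 pos [618.1 -38.5 146.5] yaw -90.66 tilt 0.12 w 85.7 F [-0.2  0.1 -0.4]
turn [-0.0003  0.0001  0.0009] travel [-1.5092  0.4012  0.186 ]
```

>>> servo_tool(motion=[{"travel": [-0.151,0.04,0],"rot": [0,0,0],"hand": 1},{"travel": [-0.151,0.04,0],"rot": [0,0,0],"hand": 1},{"travel": [-0.151,0.04,0],"rot": [0,0,0],"hand": 1},{"travel": [-0.151,0.04,0],"rot": [0,0,0],"hand": 1},{"travel": [-0.151,0.04,0],"rot": [0,0,0],"hand": 1},{"travel": [-0.151,0.04,0],"rot": [0,0,0],"hand": 1},{"travel": [-0.151,0.04,0],"rot": [0,0,0],"hand": 1},{"travel": [-0.151,0.04,0],"rot": [0,0,0],"hand": 1},{"travel": [-0.151,0.04,0],"rot": [0,0,0],"hand": 1},{"travel": [-0.15,0.041,0],"rot": [0,0,0],"hand": 1}])

```text
clock: 15.5
position: [520.3, 340.9, 143.8]
ee_rot: [-0.703, 0.711, 0.0, -0.002]
contact_force: [1.1, 0.2, 0.2]
gripper_width: 85.0
grasp_force: 0.0
```

>>> servo_tool(motion=[{"travel": [0,0,0.05],"rot": [0,0,0],"hand": 1},{"travel": [0,0,0.1],"rot": [0,0,0],"hand": 1},{"travel": [0,0,0],"rot": [0,0,0],"hand": 1},{"travel": [0,0,0],"rot": [0,0,0],"hand": 1},{"travel": [0,0,0],"rot": [0,0,0],"hand": 1}])

```text
clock: 15.92
position: [522.1, 339.3, 108.1]
ee_rot: [-0.703, 0.711, -0.0, -0.0]
contact_force: [0.6, 0.3, -0.3]
gripper_width: 85.3
grasp_force: 0.0
```

```bash
python3 g.py 524.4 340.5 6 -91;python3 -c "
from h import *
b,_=grab('side','s3');a,_=grab('top','t3')
r=lambda im,x,y,w,h:cv2.resize(im[y:y+h,x:x+w],(400,300),interpolation=cv2.INTER_CUBIC)
cv2.imwrite('pics/crop3.png',np.hstack([r(b,190,60,140,105),r(a,110,110,240,180)])[:,:,::-1])"
```

```text
t 15.92 pos [522.1 339.3 108.1] yaw -90.66 tilt 0.06 w 85.3 F [ 0.6  0.3 -0.3]
turn [ 0.     -0.0002  0.0009] travel [-0.0049 -0.009   0.4086]
```

View pics/crop3.png

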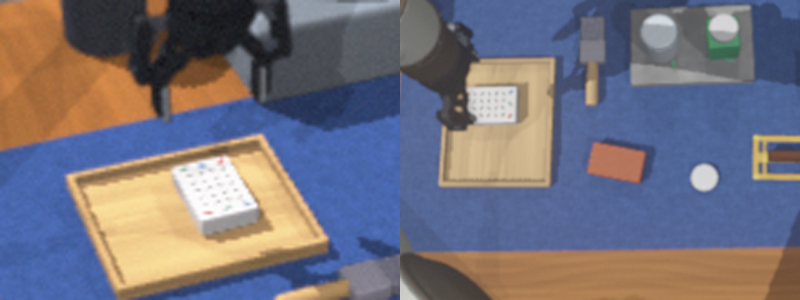

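>>> servo_tool(motion=[{"travel": [-0.005,-0.009,0],"rot": [0,0,0.0009],"hand": 1},{"travel": [0,0,0.09],"rot": [0,0,0],"hand": 1},{"travel": [0,0,0.09],"rot": [0,0,0],"hand": 1},{"travel": [0,0,0.08],"rot": [0,0,0],"hand": 1},{"travel": [0,0,0.07],"rot": [0,0,0],"hand": 1},{"travel": [0,0,0.05],"rot": [0,0,0],"hand": 1},{"travel": [0,0,0.025],"rot": [0,0,0],"hand": 1},{"travel": [0,0,0],"rot": [0,0,0],"hand": 1},{"travel": [0,0,0],"rot": [0,0,0],"hand": 1}])

```text
clock: 16.77
position: [524.7, 341.2, 7.7]
ee_rot: [-0.701, 0.713, -0.0, 0.001]
contact_force: [0.5, 0.9, 0.3]
gripper_width: 85.5
grasp_force: 0.0
```

>>> servo_tool(motion=[{"travel": [0,0,0],"rot": [0,0,0],"hand": 0.8},{"travel": [0,0,0],"rot": [0,0,0],"hand": 0.7},{"travel": [0,0,0],"rot": [0,0,0],"hand": 0.65},{"travel": [0,0,0],"rot": [0,0,0],"hand": 0.6},{"travel": [0,0,0],"rot": [0,0,0],"hand": 0.55},{"travel": [0,0,0],"rot": [0,0,0],"hand": 0.5},{"travel": [0,0,0],"rot": [0,0,0],"hand": 0.5},{"travel": [0,0,0],"rot": [0,0,0],"hand": 0.5}])

```text
clock: 17.43
position: [525.2, 341.9, 9.0]
ee_rot: [-0.701, 0.713, -0.0, 0.002]
contact_force: [0.4, 0.4, 5.6]
gripper_width: 58.2
grasp_force: 67.1
```

```bash
python3 g.py 524.4 340.5 100 -91
```

```text
t 17.43 pos [525.2 341.9   9. ] yaw -90.94 tilt 0.22 w 58.2 F [0.4 0.4 5.6]
turn [-0.0005  0.0004  0.0002] travel [ 0.0058  0.0032 -0.364 ]
```

>>> servo_tool(motion=[{"travel": [0,0,-0.02],"rot": [0,0,0],"hand": 0.5},{"travel": [0,0,-0.04],"rot": [0,0,0],"hand": 0.5},{"travel": [0,0,-0.08],"rot": [0,0,0],"hand": 0.5},{"travel": [0,0,-0.1],"rot": [0,0,0],"hand": 0.5},{"travel": [0,0,-0.1],"rot": [0,0,0],"hand": 0.5},{"travel": [0,0,-0.1],"rot": [0,0,0],"hand": 0.5},{"travel": [0,0,-0.08],"rot": [0,0,0],"hand": 0.5},{"travel": [0,0,-0.04],"rot": [0,0,0],"hand": 0.5},{"travel": [0,0,0],"rot": [0,0,0],"hand": 0.5},{"travel": [0,0,0],"rot": [0,0,0],"hand": 0.5}])

```text
clock: 18.27
position: [523.4, 340.6, 146.5]
ee_rot: [-0.701, 0.713, 0.0, -0.0]
contact_force: [0.6, 0.1, -3.2]
gripper_width: 58.5
grasp_force: 66.3
```

>>> servo_tool(motion=[{"travel": [0.06,0,0],"rot": [0,0,0],"hand": 0.5},{"travel": [0.12,0,0],"rot": [0,0,0],"hand": 0.5},{"travel": [0.14,0,0],"rot": [0,0,0],"hand": 0.5},{"travel": [0.14,0,0],"rot": [0,0,0],"hand": 0.5},{"travel": [0.14,0,0],"rot": [0,0,0],"hand": 0.5},{"travel": [0.14,0,0],"rot": [0,0,0],"hand": 0.5},{"travel": [0.14,0,0],"rot": [0,0,0],"hand": 0.5},{"travel": [0.14,0,0],"rot": [0,0,0],"hand": 0.5},{"travel": [0.14,0,0],"rot": [0,0,0],"hand": 0.5},{"travel": [0.14,0,0],"rot": [0,0,0],"hand": 0.5}])

```text
clock: 19.1
position: [516.5, 13.6, 145.2]
ee_rot: [-0.701, 0.713, 0.001, -0.002]
contact_force: [0.1, 0.9, -2.9]
gripper_width: 57.9
grasp_force: 66.2
```

>>> servo_tool(motion=[{"travel": [0.14,0,0],"rot": [0,0,0],"hand": 0.5},{"travel": [0.14,0,0],"rot": [0,0,0],"hand": 0.5},{"travel": [0.14,0,0],"rot": [0,0,0],"hand": 0.5},{"travel": [0.14,0,0],"rot": [0,0,0],"hand": 0.5},{"travel": [0.14,0,0],"rot": [0,0,0],"hand": 0.5},{"travel": [0.14,0,0],"rot": [0,0,0],"hand": 0.5},{"travel": [0.14,0,0],"rot": [0,0,0],"hand": 0.5},{"travel": [0.14,0,0],"rot": [0,0,0],"hand": 0.5},{"travel": [0.12,0,0],"rot": [0,0,0],"hand": 0.5},{"travel": [0.06,0,0],"rot": [0,0,0],"hand": 0.5}])

```text
clock: 19.93
position: [510.8, -312.0, 144.5]
ee_rot: [-0.7, 0.714, 0.002, -0.001]
contact_force: [1.2, 0.0, -3.2]
gripper_width: 58.4
grasp_force: 66.2
```

>>> servo_tool(motion=[{"travel": [0,0,0],"rot": [0,0,-0.014],"hand": 0.5},{"travel": [0,0,0],"rot": [0,0,-0.0145],"hand": 0.5},{"travel": [0,0,0],"rot": [0,0,-0.0145],"hand": 0.5},{"travel": [0,0,0],"rot": [0,0,-0.014],"hand": 0.5},{"travel": [0,0,0],"rot": [0,0,-0.014],"hand": 0.5},{"travel": [0,0,0],"rot": [0,0,0],"hand": 0.5},{"travel": [0,0,0],"rot": [0,0,0],"hand": 0.5}])

```text
clock: 20.52
position: [511.7, -308.8, 145.3]
ee_rot: [0.841, -0.542, -0.002, 0.0]
contact_force: [-0.3, -0.1, -2.2]
gripper_width: 58.3
grasp_force: 66.2
```

```bash
python3 g.py 510 -338.5 60 -65.4
```

```text
t 20.52 pos [ 511.7 -308.8  145.3] yaw -65.58 tilt 0.21 w 58.3 F [-0.3 -0.1 -2.2]
turn [ 0.0004  0.0004 -0.0005] travel [0.1054 0.0556 0.341 ]
```

>>> servo_tool(motion=[{"travel": [0.05,0.027,0.02],"rot": [0,0,0],"hand": 0.5},{"travel": [0.053,0.027,0.05],"rot": [0,0,0],"hand": 0.5},{"travel": [0,0,0.09],"rot": [0,0,0],"hand": 0.5},{"travel": [0,0,0.09],"rot": [0,0,0],"hand": 0.5},{"travel": [0,0,0.07],"rot": [0,0,0],"hand": 0.5},{"travel": [0,0,0.06],"rot": [0,0,0],"hand": 0.5},{"travel": [0,0,0.03],"rot": [0,0,0],"hand": 0.5},{"travel": [0,0,0],"rot": [0,0,0],"hand": 0.5},{"travel": [0,0,0],"rot": [0,0,0],"hand": 0.5}])

```text
clock: 21.27
position: [511.2, -338.7, 43.9]
ee_rot: [0.841, -0.541, -0.0, 0.0]
contact_force: [0.8, -0.4, -2.2]
gripper_width: 58.6
grasp_force: 66.1
```

```bash
python3 g.py 511 -338.5 11 -65.4;python3 -c "
from h import *
b,_=grab('side','s4');a,_=grab('top','t4')
r=lambda im,x,y,w,h:cv2.resize(im[y:y+h,x:x+w],(400,300),interpolation=cv2.INTER_CUBIC)
cv2.imwrite('pics/crop4.png',np.hstack([r(b,310,270,160,120),r(a,360,110,120,90)])[:,:,::-1])"
```

```text
t 21.27 pos [ 511.2 -338.7   43.9] yaw -65.47 tilt 0.06 w 58.6 F [ 0.8 -0.4 -2.2]
turn [ 0.0002  0.0001 -0.0002] travel [-0.0009  0.0003  0.1315]
```

View pics/crop4.png

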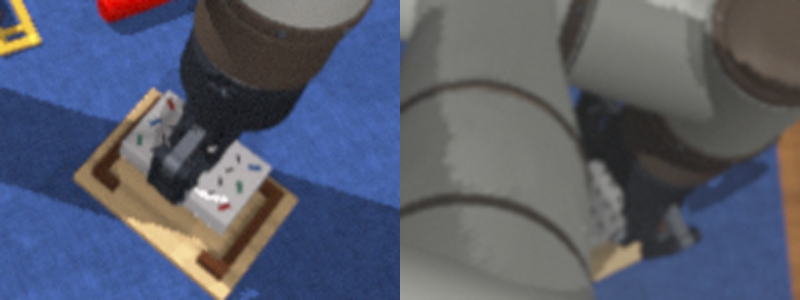

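>>> servo_tool(motion=[{"travel": [0,0,0.03],"rot": [0,0,0],"hand": 0.5},{"travel": [0,0,0.04],"rot": [0,0,0],"hand": 0.5},{"travel": [0,0,0.03],"rot": [0,0,0],"hand": 0.5},{"travel": [0,0,0.015],"rot": [0,0,0],"hand": 0.5},{"travel": [0,0,0.008],"rot": [0,0,0],"hand": 0.5},{"travel": [0,0,0],"rot": [0,0,0],"hand": 0.5},{"travel": [0,0,0],"rot": [0,0,0],"hand": 0.5}])

```text
clock: 21.95
position: [511.6, -338.0, 13.7]
ee_rot: [0.841, -0.54, 0.0, 0.0]
contact_force: [-0.5, 1.2, -1.7]
gripper_width: 58.5
grasp_force: 66.2
```

>>> servo_tool(motion=[{"travel": [0,0,0.006],"rot": [0,0,0],"hand": 0.5},{"travel": [0,0,0],"rot": [0,0,0],"hand": 0.5},{"travel": [0,0,0],"rot": [0,0,0],"hand": 0.5}])

```text
clock: 22.2
position: [511.6, -338.0, 12.5]
ee_rot: [0.841, -0.54, 0.0, -0.0]
contact_force: [0.8, 0.0, -2.4]
gripper_width: 58.5
grasp_force: 66.2
```

>>> servo_tool(motion=[{"travel": [0,0,0.005],"rot": [0,0,0],"hand": 0.5},{"travel": [0,0,0.002],"rot": [0,0,0],"hand": 0.5},{"travel": [0,0,0],"rot": [0,0,0],"hand": 0.5},{"travel": [0,0,0],"rot": [0,0,0],"hand": 0.5}])

```text
clock: 22.53
position: [511.7, -338.1, 11.1]
ee_rot: [0.841, -0.54, 0.0, -0.0]
contact_force: [-0.8, 0.5, 1.4]
gripper_width: 58.6
grasp_force: 66.6
```

>>> servo_tool(motion=[{"travel": [0,0,0],"rot": [0,0,0],"hand": 0.7},{"travel": [0,0,0],"rot": [0,0,0],"hand": 0.75},{"travel": [0,0,0],"rot": [0,0,0],"hand": 0.9},{"travel": [0,0,0],"rot": [0,0,0],"hand": 1},{"travel": [0,0,0],"rot": [0,0,0],"hand": 1},{"travel": [0,0,0],"rot": [0,0,0],"hand": 1}])

```text
clock: 23.03
position: [511.6, -338.0, 10.6]
ee_rot: [0.841, -0.54, 0.0, -0.0]
contact_force: [0.3, -0.1, -0.2]
gripper_width: 85.4
grasp_force: 0.0
```

>>> servo_tool(motion=[{"travel": [0,0,-0.05],"rot": [0,0,0],"hand": 1},{"travel": [0,0,-0.1],"rot": [0,0,0],"hand": 1},{"travel": [0,0,-0.1],"rot": [0,0,0],"hand": 1},{"travel": [0,0,-0.1],"rot": [0,0,0.0165],"hand": 0.6},{"travel": [0,0,-0.05],"rot": [0,0,0.018],"hand": 0.5},{"travel": [0,0,0],"rot": [0,0,0.018],"hand": 0.5},{"travel": [0,0,0],"rot": [0,0,0.018],"hand": 0.5},{"travel": [0,0,0],"rot": [0,0,0],"hand": 0.5},{"travel": [0,0,0],"rot": [0,0,0],"hand": 0.5}])

```text
clock: 23.78
position: [511.3, -338.0, 110.5]
ee_rot: [-0.703, 0.711, 0.0, -0.0]
contact_force: [0.5, 0.2, 0.3]
gripper_width: 42.7
grasp_force: 0.0
```

```bash
python3 g.py 432.5 -131.5 100 -91.7
```

```text
t 23.78 pos [ 511.3 -338.   110.5] yaw -90.64 tilt 0.01 w 42.7 F [0.5 0.2 0.3]
turn [0.    0.    0.003] travel [-0.8161  0.3396  0.042 ]
```

>>> servo_tool(motion=[{"travel": [0,0,0],"rot": [0,0,0.003],"hand": 0.5},{"travel": [-0.136,0.0566,0],"rot": [0,0,0],"hand": 0.5},{"travel": [-0.136,0.0566,0],"rot": [0,0,0],"hand": 0.5},{"travel": [-0.136,0.0566,0],"rot": [0,0,0],"hand": 0.5},{"travel": [-0.136,0.0566,0],"rot": [0,0,0],"hand": 0.5},{"travel": [-0.136,0.0566,0],"rot": [0,0,0],"hand": 0.5},{"travel": [-0.136,0.0566,0],"rot": [0,0,0],"hand": 0.5},{"travel": [0,0,0],"rot": [0,0,0],"hand": 0.5},{"travel": [0,0,0],"rot": [0,0,0],"hand": 0.5},{"travel": [0,0,0],"rot": [0,0,0],"hand": 0.5}])

```text
clock: 24.62
position: [433.9, -131.2, 110.8]
ee_rot: [-0.696, 0.718, -0.0, 0.0]
contact_force: [0.4, 0.7, -0.9]
gripper_width: 42.5
grasp_force: 0.0
```

```bash
python3 g.py 432.5 -131.5 8 -91.7;python3 - <<'E'
from h import *
b,db=grab('side','s5');a,da=grab('top','t5')
r=lambda im,x,y,w,h:cv2.resize(im[y:y+h,x:x+w],(400,300),interpolation=cv2.INTER_CUBIC)
cv2.imwrite('pics/crop5.png',np.hstack([r(b,310,270,160,120),r(a,360,110,120,90)])[:,:,::-1])
for n,im,d,bx in(('side',b,db,(335,300,435,388)),('top',a,da,(380,140,450,205))):
    H,S,V=cv2.split(cv2.cvtColor(im,cv2.COLOR_RGB2HSV));X=cloud(n,d)
    m=np.zeros(S.shape,bool);m[bx[1]:bx[3],bx[0]:bx[2]]=1
    print(n,rect(n,m&(S<70)&(X[...,2]>20),28))
E
```

```text
t 24.62 pos [ 433.9 -131.2  110.8] yaw -91.78 tilt 0.05 w 42.5 F [ 0.4  0.7 -0.9]
turn [-0.0001 -0.     -0.0002] travel [0.0012 0.0054 0.4111]
side {'c': [509.0, -336.6], 'short': 64.7, 'long': 91.5, 'yaw_short': 25.1, 'centroid': [509.6, -338.1], 'n': 1543, 'px': [384.0, 340.0]}
top {'c': [506.6, -333.8], 'short': 60.9, 'long': 91.8, 'yaw_short': 25.5, 'centroid': [506.4, -333.5], 'n': 738, 'px': [416.0, 173.0]}
```

View pics/crop5.png

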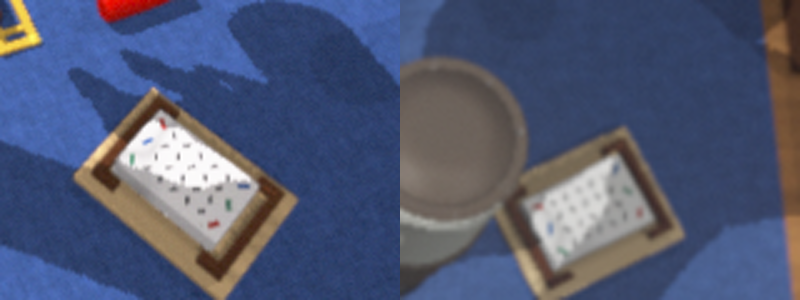

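>>> servo_tool(motion=[{"travel": [0.001,0.004,0.05],"rot": [0,0,0],"hand": 0.5},{"travel": [0,0,0.1],"rot": [0,0,0],"hand": 0.5},{"travel": [0,0,0.09],"rot": [0,0,0],"hand": 0.5},{"travel": [0,0,0.08],"rot": [0,0,0],"hand": 0.5},{"travel": [0,0,0.06],"rot": [0,0,0],"hand": 0.5},{"travel": [0,0,0.025],"rot": [0,0,0],"hand": 0.5},{"travel": [0,0,0],"rot": [0,0,0],"hand": 0.5},{"travel": [0,0,0],"rot": [0,0,0],"hand": 0.5}])

```text
clock: 25.38
position: [432.7, -132.2, 9.3]
ee_rot: [-0.695, 0.719, -0.0, -0.0]
contact_force: [-0.2, -0.1, 1.4]
gripper_width: 42.9
grasp_force: 0.0
```

>>> servo_tool(motion=[{"travel": [0,0,0],"rot": [0,0,0],"hand": 0.3},{"travel": [0,0,0],"rot": [0,0,0],"hand": 0.25},{"travel": [0,0,0],"rot": [0,0,0],"hand": 0.2},{"travel": [0,0,0],"rot": [0,0,0],"hand": 0.15},{"travel": [0,0,0],"rot": [0,0,0],"hand": 0.1},{"travel": [0,0,0],"rot": [0,0,0],"hand": 0.05},{"travel": [0,0,0],"rot": [0,0,0],"hand": 0.05},{"travel": [0,0,0],"rot": [0,0,0],"hand": 0.05}])

```text
clock: 26.05
position: [432.9, -131.5, 10.3]
ee_rot: [-0.695, 0.719, -0.001, 0.001]
contact_force: [-0.6, -0.1, 6.3]
gripper_width: 14.4
grasp_force: 59.2
```

```bash
python3 g.py 432.5 -131.5 8 -91.7
```

```text
t 26.05 pos [ 432.9 -131.5   10.3] yaw -91.87 tilt 0.11 w 14.4 F [-0.6 -0.1  6.3]
turn [-0.0003 -0.     -0.0005] travel [-0.0001  0.0016  0.0092]
```

>>> servo_tool(motion=[{"travel": [0,0,-0.02],"rot": [0,0,0],"hand": 0.05},{"travel": [0,0,-0.05],"rot": [0,0,0],"hand": 0.05},{"travel": [0,0,-0.08],"rot": [0,0,0],"hand": 0.05},{"travel": [0,0,-0.1],"rot": [0,0,0],"hand": 0.05},{"travel": [0,0,-0.1],"rot": [0,0,0],"hand": 0.05},{"travel": [0,0,-0.08],"rot": [0,0,0],"hand": 0.05},{"travel": [0,0,0],"rot": [0,0,0],"hand": 0.05},{"travel": [0,0,0],"rot": [0,0,0],"hand": 0.05}])

```text
clock: 26.72
position: [432.3, -131.3, 117.5]
ee_rot: [-0.695, 0.719, -0.001, 0.001]
contact_force: [-1.6, 0.1, -2.6]
gripper_width: 14.7
grasp_force: 59.0
```

>>> servo_tool(motion=[{"travel": [0.07,-0.029,0],"rot": [0,0,0],"hand": 0.05},{"travel": [0.13,-0.0535,0],"rot": [0,0,0],"hand": 0.05},{"travel": [0.13,-0.0535,0],"rot": [0,0,0],"hand": 0.05},{"travel": [0.13,-0.0535,0],"rot": [0,0,0],"hand": 0.05},{"travel": [0.13,-0.0535,0],"rot": [0,0,0],"hand": 0.05},{"travel": [0.13,-0.0535,0],"rot": [0,0,0],"hand": 0.05},{"travel": [0.07,-0.029,0],"rot": [0,0,0],"hand": 0.05},{"travel": [0,0,0],"rot": [0,0,-0.0135],"hand": 0.05},{"travel": [0,0,0],"rot": [0,0,-0.0155],"hand": 0.05},{"travel": [0,0,0],"rot": [0,0,-0.0155],"hand": 0.05}])

```text
clock: 27.55
position: [505.4, -331.5, 113.5]
ee_rot: [0.79, -0.613, -0.003, 0.001]
contact_force: [0.3, 0.8, -3.1]
gripper_width: 14.5
grasp_force: 59.0
```

>>> servo_tool(motion=[{"travel": [0,0,0],"rot": [0,0,-0.0155],"hand": 0.05},{"travel": [0,0,0],"rot": [0,0,-0.0135],"hand": 0.05},{"travel": [0,0,0],"rot": [0,0,0],"hand": 0.05},{"travel": [0,0,0],"rot": [0,0,0],"hand": 0.05},{"travel": [0,0,0],"rot": [0,0,0],"hand": 0.05}])

```text
clock: 27.97
position: [506.5, -331.2, 115.4]
ee_rot: [0.841, -0.541, -0.001, 0.0]
contact_force: [-0.2, -0.7, -1.9]
gripper_width: 14.6
grasp_force: 58.9
```

```bash
python3 g.py 509.5 -334.7 39 -65
```

```text
t 27.97 pos [ 506.5 -331.2  115.4] yaw -65.53 tilt 0.14 w 14.6 F [-0.2 -0.7 -1.9]
turn [ 0.0003  0.0003 -0.0015] travel [ 0.0176 -0.0052  0.3057]
```

>>> servo_tool(motion=[{"travel": [0.0176,-0.0052,0.04],"rot": [0,0,-0.0015],"hand": 0.05},{"travel": [0,0,0.08],"rot": [0,0,0],"hand": 0.05},{"travel": [0,0,0.08],"rot": [0,0,0],"hand": 0.05},{"travel": [0,0,0.05],"rot": [0,0,0],"hand": 0.05},{"travel": [0,0,0.025],"rot": [0,0,0],"hand": 0.05},{"travel": [0,0,0.01],"rot": [0,0,0],"hand": 0.05},{"travel": [0,0,0],"rot": [0,0,0],"hand": 0.05},{"travel": [0,0,0],"rot": [0,0,0],"hand": 0.05},{"travel": [0,0,0],"rot": [0,0,0],"hand": 0.05}])

```text
clock: 28.72
position: [510.9, -335.4, 46.5]
ee_rot: [0.844, -0.536, 0.001, -0.0]
contact_force: [-0.2, -0.3, -2.9]
gripper_width: 14.6
grasp_force: 58.9
```

```bash
python3 g.py 509.5 -334.7 39 -65;python3 -c "
from h import *
b,_=grab('side','s6')
cv2.imwrite('pics/crop6.png',cv2.resize(b[290:395,320:460],(720,540),interpolation=cv2.INTER_CUBIC)[:,:,::-1])"
```

```text
t 28.72 pos [ 510.9 -335.4   46.5] yaw -64.87 tilt 0.13 w 14.6 F [-0.2 -0.3 -2.9]
turn [-0.0002 -0.0003  0.0004] travel [-0.0049  0.004   0.0301]
```

View pics/crop6.png

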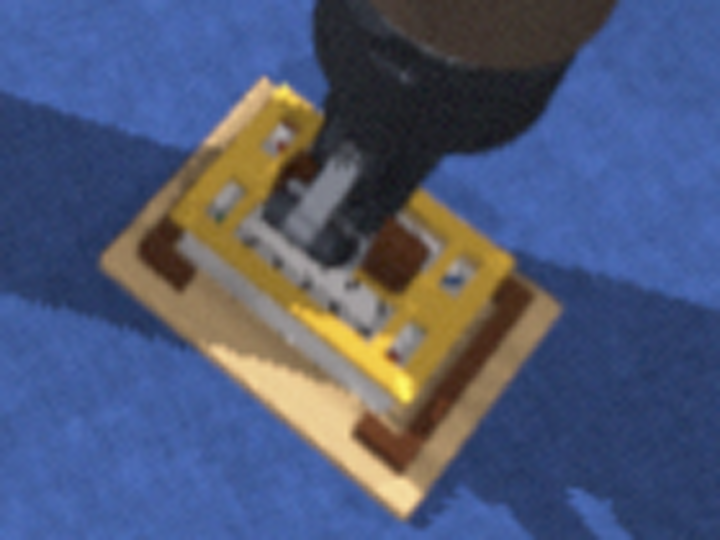

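>>> servo_tool(motion=[{"travel": [-0.002,0.002,0.012],"rot": [0,0,0],"hand": 0.05},{"travel": [0,0,0.01],"rot": [0,0,0],"hand": 0.05},{"travel": [0,0,0.005],"rot": [0,0,0],"hand": 0.05},{"travel": [0,0,0],"rot": [0,0,0],"hand": 0.05},{"travel": [0,0,0],"rot": [0,0,0],"hand": 0.05}])

```text
clock: 29.18
position: [509.4, -334.8, 38.7]
ee_rot: [0.844, -0.536, -0.0, 0.0]
contact_force: [0.2, -0.3, -2.2]
gripper_width: 14.5
grasp_force: 58.9
```

>>> servo_tool(motion=[{"travel": [0,0,0.004],"rot": [0,0,0],"hand": 0.05},{"travel": [0,0,0],"rot": [0,0,0],"hand": 0.05},{"travel": [0,0,0],"rot": [0,0,0],"hand": 0.05}])

```text
clock: 29.43
position: [509.6, -334.9, 38.4]
ee_rot: [0.844, -0.536, 0.0, 0.0]
contact_force: [-1.6, 1.1, 2.6]
gripper_width: 14.5
grasp_force: 59.6
```

>>> servo_tool(motion=[{"travel": [0,0,0],"rot": [0,0,0],"hand": 0.2},{"travel": [0,0,0],"rot": [0,0,0],"hand": 0.25},{"travel": [0,0,0],"rot": [0,0,0],"hand": 0.4},{"travel": [0,0,0],"rot": [0,0,0],"hand": 0.4},{"travel": [0,0,0],"rot": [0,0,0],"hand": 0.4}])

```text
clock: 29.85
position: [509.6, -334.9, 37.7]
ee_rot: [0.844, -0.536, 0.0, -0.0]
contact_force: [0.0, 0.4, -0.5]
gripper_width: 34.1
grasp_force: 0.0
```

>>> servo_tool(motion=[{"travel": [0,0,-0.05],"rot": [0,0,0],"hand": 0.4},{"travel": [0,0,-0.1],"rot": [0,0,0],"hand": 0.4},{"travel": [0,0,-0.1],"rot": [0,0,0],"hand": 0.6},{"travel": [0,0,-0.1],"rot": [0,0,0.014],"hand": 1},{"travel": [0,0,-0.06],"rot": [0,0,0.0145],"hand": 1},{"travel": [0,0,0],"rot": [0,0,0.0145],"hand": 1},{"travel": [0,0,0],"rot": [0,0,0.0145],"hand": 1},{"travel": [0,0,0],"rot": [0,0,0.014],"hand": 1},{"travel": [0,0,0],"rot": [0,0,0],"hand": 1},{"travel": [0,0,0],"rot": [0,0,0],"hand": 1}])

```text
clock: 30.68
position: [509.4, -334.8, 140.2]
ee_rot: [-0.704, 0.71, 0.0, -0.0]
contact_force: [-0.8, 0.8, -0.2]
gripper_width: 85.7
grasp_force: 0.0
```

```bash
python3 g.py 618 -38.6 146 -90.65
```

```text
t 30.68 pos [ 509.4 -334.8  140.2] yaw -90.49 tilt 0.0 w 85.7 F [-0.8  0.8 -0.2]
turn [0.     0.     0.0004] travel [-1.1897 -0.4209 -0.0232]
```

>>> servo_tool(motion=[{"travel": [-0.132,-0.0468,-0.0026],"rot": [0,0,0.0004],"hand": 1},{"travel": [-0.132,-0.0468,-0.0026],"rot": [0,0,0],"hand": 1},{"travel": [-0.132,-0.0468,-0.0026],"rot": [0,0,0],"hand": 1},{"travel": [-0.132,-0.0468,-0.0026],"rot": [0,0,0],"hand": 1},{"travel": [-0.132,-0.0468,-0.0026],"rot": [0,0,0],"hand": 1},{"travel": [-0.132,-0.0468,-0.0026],"rot": [0,0,0],"hand": 1},{"travel": [-0.132,-0.0468,-0.0026],"rot": [0,0,0],"hand": 1},{"travel": [-0.132,-0.0468,-0.0026],"rot": [0,0,0],"hand": 1},{"travel": [-0.132,-0.0468,-0.0026],"rot": [0,0,0],"hand": 1},{"travel": [0,0,0],"rot": [0,0,0],"hand": 1}])

```text
clock: 31.52
position: [621.0, -34.2, 146.1]
ee_rot: [-0.705, 0.709, -0.001, 0.001]
contact_force: [0.2, -0.1, -0.3]
gripper_width: 85.4
grasp_force: 0.0
```

>>> servo_tool(motion=[{"travel": [0,0,0],"rot": [0,0,0],"hand": 1},{"travel": [0,0,0],"rot": [0,0,0],"hand": 1},{"travel": [0,0,0],"rot": [0,0,0],"hand": 1}])

```text
clock: 31.77
position: [618.1, -40.2, 145.9]
ee_rot: [-0.702, 0.712, 0.0, -0.0]
contact_force: [-0.5, -0.8, 0.1]
gripper_width: 85.5
grasp_force: 0.0
```

```bash
python3 g.py 618 -38.6 43.5 -90.65; python3 -c "
from h import *
b,_=grab('side','s7');a,_=grab('top','t7')
r=lambda im,x,y,w,h:cv2.resize(im[y:y+h,x:x+w],(400,300),interpolation=cv2.INTER_CUBIC)
cv2.imwrite('pics/crop7.png',np.hstack([r(b,310,270,160,120),r(a,360,110,120,90)])[:,:,::-1])"
```

```text
t 31.77 pos [618.1 -40.2 145.9] yaw -90.79 tilt 0.04 w 85.5 F [-0.5 -0.8  0.1]
turn [ 0.0001 -0.     -0.0004] travel [-0.0064  0.0006  0.4097]
```

View pics/crop7.png

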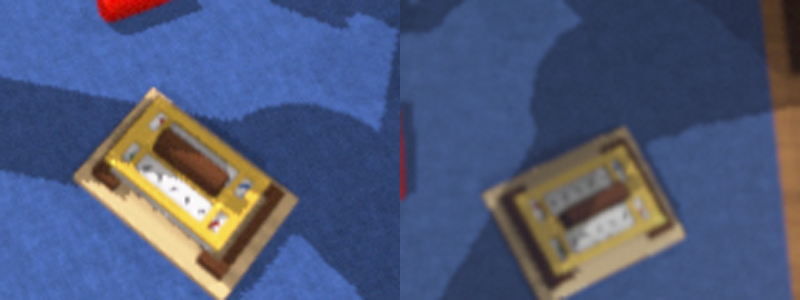

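Grid lies centred on the plaque in the cradle. Now the jar goes back.

>>> servo_tool(motion=[{"travel": [-0.006,0,0.09],"rot": [0,0,-0.0004],"hand": 1},{"travel": [0,0,0.1],"rot": [0,0,0],"hand": 1},{"travel": [0,0,0.09],"rot": [0,0,0],"hand": 1},{"travel": [0,0,0.07],"rot": [0,0,0],"hand": 1},{"travel": [0,0,0.04],"rot": [0,0,0],"hand": 1},{"travel": [0,0,0.02],"rot": [0,0,0],"hand": 1},{"travel": [0,0,0],"rot": [0,0,0],"hand": 1},{"travel": [0,0,0],"rot": [0,0,0],"hand": 1},{"travel": [0,0,0],"rot": [0,0,0],"hand": 1}])

```text
clock: 32.62
position: [619.6, -37.8, 45.0]
ee_rot: [-0.703, 0.711, -0.001, 0.001]
contact_force: [1.2, -0.0, 0.3]
gripper_width: 85.4
grasp_force: 0.0
```

>>> servo_tool(motion=[{"travel": [0,0,0],"rot": [0,0,0],"hand": 0.7},{"travel": [0,0,0],"rot": [0,0,0],"hand": 0.6},{"travel": [0,0,0],"rot": [0,0,0],"hand": 0.55},{"travel": [0,0,0],"rot": [0,0,0],"hand": 0.5},{"travel": [0,0,0],"rot": [0,0,0],"hand": 0.45},{"travel": [0,0,0],"rot": [0,0,0],"hand": 0.35},{"travel": [0,0,0],"rot": [0,0,0],"hand": 0.35},{"travel": [0,0,0],"rot": [0,0,0],"hand": 0.35}])

```text
clock: 33.28
position: [619.2, -37.6, 44.7]
ee_rot: [-0.704, 0.711, -0.001, 0.001]
contact_force: [-1.8, 1.3, 5.5]
gripper_width: 50.2
grasp_force: 61.6
```

>>> servo_tool(motion=[{"travel": [0,0,-0.03],"rot": [0,0,0],"hand": 0.35},{"travel": [0,0,-0.06],"rot": [0,0,0],"hand": 0.35},{"travel": [0,0,-0.08],"rot": [0,0,0],"hand": 0.35},{"travel": [0,0,-0.09],"rot": [0,0,0],"hand": 0.35},{"travel": [0,0,-0.09],"rot": [0,0,0],"hand": 0.35},{"travel": [0,0,-0.07],"rot": [0,0,0],"hand": 0.35},{"travel": [0,0,-0.05],"rot": [0,0,0],"hand": 0.35},{"travel": [0,0,0],"rot": [0,0,0],"hand": 0.35},{"travel": [0,0,0],"rot": [0,0,0],"hand": 0.35}])

```text
clock: 34.03
position: [618.1, -37.6, 160.7]
ee_rot: [-0.703, 0.711, 0.0, 0.0]
contact_force: [0.8, -0.6, -3.8]
gripper_width: 49.9
grasp_force: 61.3
```

```bash
python3 g.py 451.2 296.3 146 -90.62
```

```text
t 34.03 pos [618.1 -37.6 160.7] yaw -90.65 tilt 0.05 w 49.9 F [ 0.8 -0.6 -3.8]
turn [ 0.0001  0.0001 -0.0001] travel [-1.3282  0.6821  0.0589]
```

>>> servo_tool(motion=[{"travel": [-0.08,0.041,0],"rot": [0,0,0],"hand": 0.35},{"travel": [-0.14,0.072,0],"rot": [0,0,0],"hand": 0.35},{"travel": [-0.14,0.072,0],"rot": [0,0,0],"hand": 0.35},{"travel": [-0.14,0.072,0],"rot": [0,0,0],"hand": 0.35},{"travel": [-0.14,0.072,0],"rot": [0,0,0],"hand": 0.35},{"travel": [-0.14,0.072,0],"rot": [0,0,0],"hand": 0.35},{"travel": [-0.14,0.072,0],"rot": [0,0,0],"hand": 0.35},{"travel": [-0.14,0.072,0],"rot": [0,0,0],"hand": 0.35},{"travel": [-0.14,0.072,0],"rot": [0,0,0],"hand": 0.35},{"travel": [-0.132,0.065,0],"rot": [0,0,0],"hand": 0.35}])

```text
clock: 34.87
position: [449.4, 297.9, 159.2]
ee_rot: [-0.703, 0.711, 0.0, -0.002]
contact_force: [1.8, -0.0, -3.2]
gripper_width: 50.0
grasp_force: 61.4
```

>>> servo_tool(motion=[{"travel": [0,0,0],"rot": [0,0,0],"hand": 0.35},{"travel": [0,0,0],"rot": [0,0,0],"hand": 0.35},{"travel": [0,0,0],"rot": [0,0,0],"hand": 0.35},{"travel": [0,0,0],"rot": [0,0,0],"hand": 0.35}])

```text
clock: 35.2
position: [451.5, 295.8, 160.0]
ee_rot: [-0.703, 0.711, -0.0, -0.001]
contact_force: [0.4, -0.1, -2.7]
gripper_width: 50.2
grasp_force: 61.6
```

```bash
python3 g.py 451.2 297.2 30.4 -90.62
```

```text
t 35.2 pos [451.5 295.8 160. ] yaw -90.69 tilt 0.15 w 50.2 F [ 0.4 -0.1 -2.7]
turn [ 0.0003 -0.0003 -0.0002] travel [-0.0055  0.0012  0.5184]
```

>>> servo_tool(motion=[{"travel": [-0.004,0.001,0.1],"rot": [0,0,0],"hand": 0.35},{"travel": [0,0,0.1],"rot": [0,0,0],"hand": 0.35},{"travel": [0,0,0.1],"rot": [0,0,0],"hand": 0.35},{"travel": [0,0,0.08],"rot": [0,0,0],"hand": 0.35},{"travel": [0,0,0.06],"rot": [0,0,0],"hand": 0.35},{"travel": [0,0,0.04],"rot": [0,0,0],"hand": 0.35},{"travel": [0,0,0.02],"rot": [0,0,0],"hand": 0.35},{"travel": [0,0,0.01],"rot": [0,0,0],"hand": 0.35},{"travel": [0,0,0],"rot": [0,0,0],"hand": 0.35},{"travel": [0,0,0],"rot": [0,0,0],"hand": 0.35}])

```text
clock: 36.03
position: [452.1, 298.4, 34.4]
ee_rot: [-0.703, 0.711, -0.0, 0.001]
contact_force: [0.2, 0.2, -2.1]
gripper_width: 50.0
grasp_force: 61.6
```

>>> servo_tool(motion=[{"travel": [0,0,0.004],"rot": [0,0,0],"hand": 0.35},{"travel": [0,0,0],"rot": [0,0,0],"hand": 0.35},{"travel": [0,0,0],"rot": [0,0,0],"hand": 0.35}])

```text
clock: 36.28
position: [451.7, 298.4, 33.2]
ee_rot: [-0.703, 0.711, 0.0, 0.001]
contact_force: [-0.2, 0.8, -2.9]
gripper_width: 49.9
grasp_force: 61.6
```

>>> servo_tool(motion=[{"travel": [0.004,0,0.006],"rot": [0,0,0],"hand": 0.35},{"travel": [0,0,0.003],"rot": [0,0,0],"hand": 0.35},{"travel": [0,0,0],"rot": [0,0,0],"hand": 0.35},{"travel": [0,0,0],"rot": [0,0,0],"hand": 0.35}])

```text
clock: 36.62
position: [451.5, 297.1, 30.7]
ee_rot: [-0.703, 0.711, -0.0, 0.0]
contact_force: [-1.0, -0.3, 1.5]
gripper_width: 49.9
grasp_force: 61.7
```

>>> servo_tool(motion=[{"travel": [0,0,0.003],"rot": [0,0,0],"hand": 0.35},{"travel": [0,0,0],"rot": [0,0,0],"hand": 0.35},{"travel": [0,0,0],"rot": [0,0,0],"hand": 0.35}])

```text
clock: 36.87
position: [451.5, 297.1, 30.7]
ee_rot: [-0.703, 0.711, -0.0, 0.0]
contact_force: [-3.0, -1.5, 6.0]
gripper_width: 49.7
grasp_force: 62.4
```

Standing on the tray floor. Release, lift, fetch the pot.

>>> servo_tool(motion=[{"travel": [0,0,0],"rot": [0,0,0],"hand": 0.55},{"travel": [0,0,0],"rot": [0,0,0],"hand": 0.62},{"travel": [0,0,0],"rot": [0,0,0],"hand": 0.8},{"travel": [0,0,0],"rot": [0,0,0],"hand": 1},{"travel": [0,0,0],"rot": [0,0,0],"hand": 1},{"travel": [0,0,0],"rot": [0,0,0],"hand": 1}])

```text
clock: 37.37
position: [451.6, 297.2, 29.5]
ee_rot: [-0.703, 0.711, -0.0, 0.0]
contact_force: [0.3, -0.1, 0.2]
gripper_width: 85.2
grasp_force: 0.0
```

>>> servo_tool(motion=[{"travel": [0,0,-0.05],"rot": [0,0,0],"hand": 1},{"travel": [0,0,-0.1],"rot": [0,0,0],"hand": 1},{"travel": [0,0,-0.1],"rot": [0,0,0],"hand": 1},{"travel": [0,0,-0.1],"rot": [0,0,0],"hand": 1},{"travel": [0,0,-0.1],"rot": [0,0,0],"hand": 1},{"travel": [0,0,0],"rot": [0,0,0],"hand": 1},{"travel": [0,0,0],"rot": [0,0,0],"hand": 1}])

```text
clock: 37.95
position: [452.1, 297.8, 143.6]
ee_rot: [-0.703, 0.711, 0.0, 0.002]
contact_force: [-0.4, -0.1, -1.3]
gripper_width: 85.5
grasp_force: 0.0
```

```bash
python3 g.py 618.3 61.0 146 -90.65
```

```text
t 37.95 pos [452.1 297.8 143.6] yaw -90.62 tilt 0.22 w 85.5 F [-0.4 -0.1 -1.3]
turn [-0.0004  0.0005  0.0001] travel [ 0.9396 -0.6756 -0.0095]
```

>>> servo_tool(motion=[{"travel": [0.1174,-0.0845,-0.001],"rot": [0,0,0],"hand": 1},{"travel": [0.1174,-0.0845,-0.001],"rot": [0,0,0],"hand": 1},{"travel": [0.1174,-0.0845,-0.001],"rot": [0,0,0],"hand": 1},{"travel": [0.1174,-0.0845,-0.001],"rot": [0,0,0],"hand": 1},{"travel": [0.1174,-0.0845,-0.001],"rot": [0,0,0],"hand": 1},{"travel": [0.1174,-0.0845,-0.001],"rot": [0,0,0],"hand": 1},{"travel": [0.1174,-0.0845,-0.001],"rot": [0,0,0],"hand": 1},{"travel": [0.1174,-0.0845,-0.001],"rot": [0,0,0],"hand": 1},{"travel": [0,0,0],"rot": [0,0,0],"hand": 1},{"travel": [0,0,0],"rot": [0,0,0],"hand": 1}])

```text
clock: 38.78
position: [617.7, 58.5, 141.9]
ee_rot: [-0.702, 0.712, 0.001, -0.001]
contact_force: [-0.6, 0.1, -0.7]
gripper_width: 85.6
grasp_force: 0.0
```

>>> servo_tool(motion=[{"travel": [0,0,0],"rot": [0,0,0],"hand": 1},{"travel": [0,0,0],"rot": [0,0,0],"hand": 1},{"travel": [0,0,0],"rot": [0,0,0],"hand": 1}])

```text
clock: 39.03
position: [617.2, 61.6, 143.8]
ee_rot: [-0.704, 0.71, 0.0, -0.0]
contact_force: [0.4, -0.5, -0.3]
gripper_width: 85.2
grasp_force: 0.0
```

```bash
python3 g.py 618.3 61.0 43.5 -90.65
```

```text
t 39.03 pos [617.2  61.6 143.8] yaw -90.52 tilt 0.04 w 85.2 F [ 0.4 -0.5 -0.3]
turn [ 0.0001 -0.      0.0004] travel [ 0.0024 -0.0044  0.4014]
```

>>> servo_tool(motion=[{"travel": [0.002,-0.003,0.09],"rot": [0,0,0],"hand": 1},{"travel": [0,0,0.1],"rot": [0,0,0],"hand": 1},{"travel": [0,0,0.09],"rot": [0,0,0],"hand": 1},{"travel": [0,0,0.07],"rot": [0,0,0],"hand": 1},{"travel": [0,0,0.035],"rot": [0,0,0],"hand": 1},{"travel": [0,0,0.015],"rot": [0,0,0],"hand": 1},{"travel": [0,0,0],"rot": [0,0,0],"hand": 1},{"travel": [0,0,0],"rot": [0,0,0],"hand": 1},{"travel": [0,0,0],"rot": [0,0,0],"hand": 1}])

```text
clock: 39.78
position: [619.6, 60.5, 45.6]
ee_rot: [-0.704, 0.711, -0.001, 0.001]
contact_force: [0.2, -0.3, -0.3]
gripper_width: 85.6
grasp_force: 0.0
```

>>> servo_tool(motion=[{"travel": [0,0,0],"rot": [0,0,0],"hand": 0.75},{"travel": [0,0,0],"rot": [0,0,0],"hand": 0.65},{"travel": [0,0,0],"rot": [0,0,0],"hand": 0.6},{"travel": [0,0,0],"rot": [0,0,0],"hand": 0.55},{"travel": [0,0,0],"rot": [0,0,0],"hand": 0.5},{"travel": [0,0,0],"rot": [0,0,0],"hand": 0.4},{"travel": [0,0,0],"rot": [0,0,0],"hand": 0.4},{"travel": [0,0,0],"rot": [0,0,0],"hand": 0.4}])

```text
clock: 40.45
position: [619.3, 60.2, 45.2]
ee_rot: [-0.703, 0.711, -0.0, 0.001]
contact_force: [-0.7, -0.6, 5.6]
gripper_width: 54.5
grasp_force: 63.8
```

>>> servo_tool(motion=[{"travel": [0,0,-0.03],"rot": [0,0,0],"hand": 0.4},{"travel": [0,0,-0.06],"rot": [0,0,0],"hand": 0.4},{"travel": [0,0,-0.08],"rot": [0,0,0],"hand": 0.4},{"travel": [0,0,-0.09],"rot": [0,0,0],"hand": 0.4},{"travel": [0,0,-0.09],"rot": [0,0,0],"hand": 0.4},{"travel": [0,0,-0.07],"rot": [0,0,0],"hand": 0.4},{"travel": [0,0,-0.05],"rot": [0,0,0],"hand": 0.4},{"travel": [0,0,0],"rot": [0,0,0],"hand": 0.4},{"travel": [0,0,0],"rot": [0,0,0],"hand": 0.4}])

```text
clock: 41.2
position: [618.3, 60.0, 161.4]
ee_rot: [-0.703, 0.711, 0.0, 0.0]
contact_force: [-0.7, -0.3, -2.4]
gripper_width: 54.5
grasp_force: 63.5
```

```bash
python3 g.py 452.4 365.6 146
```

```text
t 41.2 pos [618.3  60.  161.4] yaw -90.64 tilt 0.04 w 54.5 F [-0.7 -0.3 -2.4]
turn [0.     0.0001 0.    ] travel [-1.2148  0.6773  0.0617]
```

>>> servo_tool(motion=[{"travel": [-0.06,0.034,0],"rot": [0,0,0],"hand": 0.4},{"travel": [-0.109,0.061,0],"rot": [0,0,0],"hand": 0.4},{"travel": [-0.139,0.078,0],"rot": [0,0,0],"hand": 0.4},{"travel": [-0.139,0.078,0],"rot": [0,0,0],"hand": 0.4},{"travel": [-0.139,0.078,0],"rot": [0,0,0],"hand": 0.4},{"travel": [-0.139,0.078,0],"rot": [0,0,0],"hand": 0.4},{"travel": [-0.139,0.078,0],"rot": [0,0,0],"hand": 0.4},{"travel": [-0.139,0.078,0],"rot": [0,0,0],"hand": 0.4},{"travel": [-0.121,0.068,0],"rot": [0,0,0],"hand": 0.4},{"travel": [-0.089,0.046,0],"rot": [0,0,0],"hand": 0.4}])

```text
clock: 42.03
position: [450.2, 366.6, 159.6]
ee_rot: [-0.704, 0.71, 0.0, -0.002]
contact_force: [0.9, -0.5, -2.0]
gripper_width: 54.5
grasp_force: 63.6
```

>>> servo_tool(motion=[{"travel": [0,0,0],"rot": [0,0,0],"hand": 0.4},{"travel": [0,0,0],"rot": [0,0,0],"hand": 0.4},{"travel": [0,0,0],"rot": [0,0,0],"hand": 0.4},{"travel": [0,0,0],"rot": [0,0,0],"hand": 0.4}])

```text
clock: 42.37
position: [452.8, 363.7, 160.6]
ee_rot: [-0.703, 0.711, -0.0, -0.001]
contact_force: [0.5, -0.0, -1.7]
gripper_width: 54.4
grasp_force: 63.6
```

```bash
python3 g.py 452.4 365.2 31.5
```

```text
t 42.37 pos [452.8 363.7 160.6] yaw -90.7 tilt 0.13 w 54.4 F [ 0.5 -0.  -1.7]
turn [ 0.0002 -0.0003 -0.    ] travel [-0.0059  0.0016  0.5165]
```

>>> servo_tool(motion=[{"travel": [0,0.001,0.1],"rot": [0,0,0],"hand": 0.4},{"travel": [0,0,0.1],"rot": [0,0,0],"hand": 0.4},{"travel": [0,0,0.1],"rot": [0,0,0],"hand": 0.4},{"travel": [0,0,0.08],"rot": [0,0,0],"hand": 0.4},{"travel": [0,0,0.06],"rot": [0,0,0],"hand": 0.4},{"travel": [0,0,0.04],"rot": [0,0,0],"hand": 0.4},{"travel": [0,0,0.02],"rot": [0,0,0],"hand": 0.4},{"travel": [0,0,0.01],"rot": [0,0,0],"hand": 0.4},{"travel": [0,0,0],"rot": [0,0,0],"hand": 0.4},{"travel": [0,0,0],"rot": [0,0,0],"hand": 0.4}])

```text
clock: 43.2
position: [453.1, 365.5, 35.0]
ee_rot: [-0.703, 0.711, 0.0, 0.001]
contact_force: [-0.0, 0.7, -2.1]
gripper_width: 54.3
grasp_force: 63.7
```

>>> servo_tool(motion=[{"travel": [0,0,0.006],"rot": [0,0,0],"hand": 0.4},{"travel": [0,0,0.004],"rot": [0,0,0],"hand": 0.4},{"travel": [0,0,0],"rot": [0,0,0],"hand": 0.4},{"travel": [0,0,0],"rot": [0,0,0],"hand": 0.4}])

```text
clock: 43.53
position: [452.5, 365.2, 31.9]
ee_rot: [-0.703, 0.711, 0.0, 0.0]
contact_force: [-0.7, -0.3, -1.0]
gripper_width: 54.6
grasp_force: 63.7
```

>>> servo_tool(motion=[{"travel": [0,0,0.004],"rot": [0,0,0],"hand": 0.4},{"travel": [0,0,0],"rot": [0,0,0],"hand": 0.4},{"travel": [0,0,0],"rot": [0,0,0],"hand": 0.4}])

```text
clock: 43.78
position: [452.6, 365.4, 31.2]
ee_rot: [-0.703, 0.711, -0.0, 0.0]
contact_force: [-1.4, 0.4, 1.3]
gripper_width: 54.6
grasp_force: 63.7
```

>>> servo_tool(motion=[{"travel": [0,0,0.002],"rot": [0,0,0],"hand": 0.4},{"travel": [0,0,0],"rot": [0,0,0],"hand": 0.4},{"travel": [0,0,0],"rot": [0,0,0],"hand": 0.4}])

```text
clock: 44.03
position: [452.6, 365.3, 31.1]
ee_rot: [-0.703, 0.711, -0.0, 0.0]
contact_force: [-2.7, -0.6, 5.6]
gripper_width: 54.4
grasp_force: 64.4
```

Release, lift and withdraw toward +y.

>>> servo_tool(motion=[{"travel": [0,0,0],"rot": [0,0,0],"hand": 0.6},{"travel": [0,0,0],"rot": [0,0,0],"hand": 0.65},{"travel": [0,0,0],"rot": [0,0,0],"hand": 0.8},{"travel": [0,0,0],"rot": [0,0,0],"hand": 1},{"travel": [0,0,0],"rot": [0,0,0],"hand": 1},{"travel": [0,0,0],"rot": [0,0,0],"hand": 1}])

```text
clock: 44.53
position: [452.5, 365.0, 30.0]
ee_rot: [-0.703, 0.711, -0.0, -0.0]
contact_force: [-0.6, -0.5, -0.4]
gripper_width: 85.4
grasp_force: 0.0
```

>>> servo_tool(motion=[{"travel": [0,0,-0.05],"rot": [0,0,0],"hand": 1},{"travel": [0,0,-0.1],"rot": [0,0,0],"hand": 1},{"travel": [0,0,-0.1],"rot": [0,0,0],"hand": 1},{"travel": [0,0,-0.1],"rot": [0,0,0],"hand": 1},{"travel": [0,0,-0.1],"rot": [0,0,0],"hand": 1},{"travel": [0,0,-0.1],"rot": [0,0,0],"hand": 1},{"travel": [-0.1,0.1,0],"rot": [0,0,0],"hand": 1},{"travel": [-0.1,0.1,0],"rot": [0,0,0],"hand": 1},{"travel": [-0.1,0.1,0],"rot": [0,0,0],"hand": 1},{"travel": [-0.1,0.1,0],"rot": [0,0,0],"hand": 1}])

```text
clock: 45.37
position: [352.5, 466.8, 167.9]
ee_rot: [-0.703, 0.711, 0.0, 0.0]
contact_force: [-0.0, -0.8, -0.3]
gripper_width: 85.4
grasp_force: 0.0
```

>>> servo_tool(motion=[{"travel": [-0.1,0.1,0],"rot": [0,0,0],"hand": 1},{"travel": [-0.1,0.1,0],"rot": [0,0,0],"hand": 1},{"travel": [-0.1,0.1,0],"rot": [0,0,0],"hand": 1},{"travel": [-0.1,0.05,0],"rot": [0,0,0],"hand": 1},{"travel": [0,0,0],"rot": [0,0,0],"hand": 1},{"travel": [0,0,0],"rot": [0,0,0],"hand": 1},{"travel": [0,0,0],"rot": [0,0,0],"hand": 1}])

```text
clock: 45.95
position: [267.1, 566.4, 167.1]
ee_rot: [-0.703, 0.711, -0.0, -0.001]
contact_force: [0.1, 0.1, 0.4]
gripper_width: 85.2
grasp_force: 0.0
```

```bash
python3 - <<'E'
from h import *
for n in('top','side'):
    im,d=grab(n,n+'9');a=np.load(f'pics/{n}0.npy')
    np.save(f'pics/{n}0X.npy',cloud(n,d))
a=cv2.imread('pics/top9.png');b=cv2.imread('pics/side9.png')
r=lambda im,x,y,w,h:cv2.resize(im[y:y+h,x:x+w],(400,300),interpolation=cv2.INTER_CUBIC)
cv2.imwrite('pics/crop9.png',np.vstack([np.hstack([r(a,120,135,120,90),r(a,320,140,136,102)]),np.hstack([r(b,205,90,108,81),r(b,320,300,120,90)])]))
E
sed -i 's/{n}0.png/{n}9.png/' m.py; python3 m.py|grep -E 'pot|jar|top|side|cradle'
```

```text
top
 pot {'c': [449.8, 371.6], 'short': 45.1, 'long': 55.6, 'yaw_short': -87.8, 'centroid': [449.5, 369.4], 'n': 314, 'px': [146.0, 196.0]}
 jarlid {'c': [447.7, 296.5], 'short': 41.2, 'long': 41.9, 'yaw_short': -1.3, 'centroid': [448.0, 297.2], 'n': 225, 'px': [173.0, 195.0]}
 jargreen top {'c': [429.2, 294.0], 'short': 16.0, 'long': 43.9, 'yaw_short': 16.2, 'centroid': [429.6, 289.3], 'n': 40, 'px': [177.0, 203.0]} all pts [[425.0, 275.0, 65.0], [469.0, 314.0, 70.0]]
 cradle {'c': [508.2, -337.8], 'short': 110.4, 'long': 140.7, 'yaw_short': 24.6, 'centroid': [506.9, -336.2], 'n': 1621, 'px': [414.0, 175.0]}Traceback (most recent call last):
  File "m.py", line 18, in <module>
    print(' gA',rect(n,box(w['gA'])&((H<35)&(S>60)),3), 'handle',rect(n,box(w['gA'])&(Z>15),27))
                ~~~~^^^^^^^^^^^^^^^^^^^^^^^^^^^^^^^^^^
  File "h.py", line 15, in rect
    m=mask.astype(np.uint8);k,l,st,_=cv2.connectedComponentsWithStats(m);i=1+np.argmax(st[1:,4])
                                                                             ~~~~~~~~~^^^^^^^^^^
    return _wrapfunc(a, 'argmax', axis=axis, out=out, **kwds)
    return bound(*args, **kwds)
ValueError: attempt to get argmax of an empty sequence
```

View pics/crop9.png

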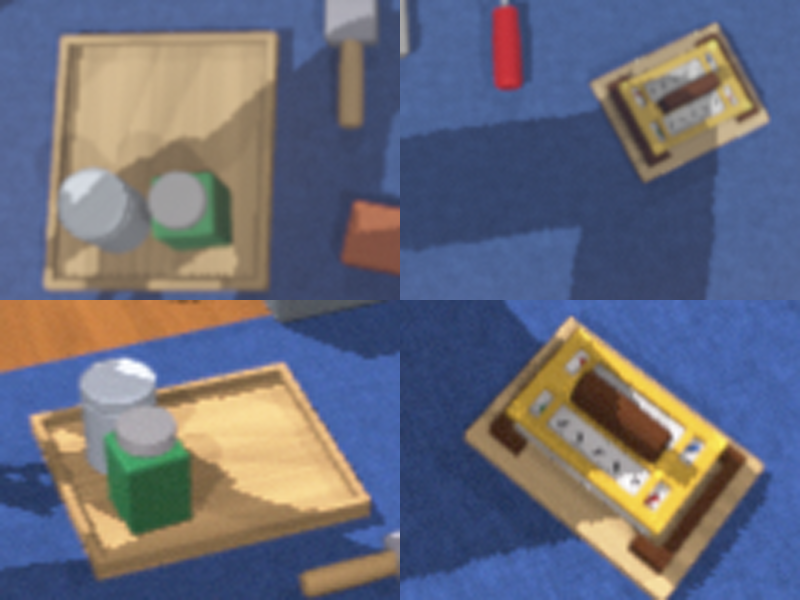

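The pot and jar are upright on their spots within about 1 mm. The plaque and grid are seated and the arm is clear, so I am handing in.

```bash
python3 -c "
from bench import job_done;print(job_done())"
```

```text
the job is handed in; nothing more can be done
None
```

The job is handed in; the judge returned no verdict. By my last pictures, the plaque is seated in the cradle about 4 mm off centre, the larger grid lies flat and aligned on it, and the pot and jar stand upright in the tray within about 1–2 mm of where they started.

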